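# Set out the stacked cosmetic jars on the counter display

## Task

Four cosmetic jars of different sizes stand in one stack on the shop counter. Set up the display: working from the top of the stack down, one jar at a time, set each jar gently and upright into the well of the wooden stand made for its size, so that it sits flat on the bottom of the well. Do not drop or tip any jar over, and leave the stands and the red-lidded pot where they are.

Things in the scene. Friction and masses are not known exactly. Their poses are not given: they have to be found in the camera images.
- jar_large_center (a point): The largest of four loose round screw-lid cosmetic jars (amber glass, black ribbed lid capped with bare aluminium and a plain paper disc; straight sides): 66 mm across, 34 mm high. At the start it stands upright in the stack, directly on the counter. The point is the jar's centre, half-way up (17 mm above its underside), z along its axis.
- jar_medium_center (a point): The second largest of four loose round screw-lid cosmetic jars (amber glass, black ribbed lid capped with bare aluminium and a plain paper disc; straight sides): 55 mm across, 32 mm high. At the start it stands upright in the stack, on the largest jar and centred on it to within about 3 mm. The point is the jar's centre, half-way up (16 mm above its underside), z along its axis.
- jar_small_center (a point): The second smallest of four loose round screw-lid cosmetic jars (amber glass, black ribbed lid capped with bare aluminium and a plain paper disc; straight sides): 44 mm across, 30 mm high. At the start it stands upright in the stack, on the second largest jar and centred on it to within about 3 mm. The point is the jar's centre, half-way up (15 mm above its underside), z along its axis.
- jar_mini_center (a point): The smallest of four loose round screw-lid cosmetic jars (amber glass, black ribbed lid capped with bare aluminium and a plain paper disc; straight sides): 33 mm across, 28 mm high. At the start it stands upright in the stack, on the second smallest jar and centred on it to within about 3 mm. The point is the jar's centre, half-way up (14 mm above its underside), z along its axis.
- stand_large_well (a point): The display stand of the largest jar: a loose square block of pale wood, 98 x 98 mm and 24 mm high, on a rubber foot, with a blank label on its front (-x) face. In its top is a round well 74 mm across (its jar is 66 mm), 6 mm deep, its mouth bevelled 2 mm wider all round, its floor lined with grey felt. The point is the centre of the well's floor, 18 mm above the counter, z up.
- stand_medium_well (a point): The display stand of the second largest jar: a loose square block of pale wood, 87 x 87 mm and 32 mm high, on a rubber foot, with a blank label on its front (-x) face. In its top is a round well 63 mm across (its jar is 55 mm), 6 mm deep, its mouth bevelled 2 mm wider all round, its floor lined with grey felt. The point is the centre of the well's floor, 26 mm above the counter, z up.
- stand_small_well (a point): The display stand of the second smallest jar: a loose square block of pale wood, 76 x 76 mm and 41 mm high, on a rubber foot, with a blank label on its front (-x) face. In its top is a round well 52 mm across (its jar is 44 mm), 6 mm deep, its mouth bevelled 2 mm wider all round, its floor lined with grey felt. The point is the centre of the well's floor, 35 mm above the counter, z up.
- stand_mini_well (a point): The display stand of the smallest jar: a loose square block of pale wood, 66 x 66 mm and 50 mm high, on a rubber foot, with a blank label on its front (-x) face. In its top is a round well 41 mm across (its jar is 33 mm), 6 mm deep, its mouth bevelled 2 mm wider all round, its floor lined with grey felt. The point is the centre of the well's floor, 44 mm above the counter, z up.
- balm_pot: Bystander: a round lidded pot with a red lid, 58 mm across, 50 mm high, standing behind the stands. The origin is the centre of its underside. Not part of the job.
Not all that is in view belongs to the job. Leave any purple look-alike of the part that bears stand_large_well alone.

How it is judged:
On the way, in this order (a step that is already met when the one before it is completed fails the run):
1. the smallest jar sits in its own stand's well and is let go (horizontal distance between jar_mini_center and stand_mini_well below 0.008 m and z of jar_mini_center in the frame of stand_mini_well below 0.017 m and angle between jar_mini_center's own z axis and vertical below 0.08 rad and contact force between jar_mini and the fingers below 0.1 N), for 0.2 s.
2. the second smallest jar sits in its own stand's well and is let go (horizontal distance between jar_small_center and stand_small_well below 0.008 m and z of jar_small_center in the frame of stand_small_well below 0.018 m and angle between jar_small_center's own z axis and vertical below 0.08 rad and contact force between jar_small and the fingers below 0.1 N), for 0.2 s.
3. the second largest jar sits in its own stand's well and is let go (horizontal distance between jar_medium_center and stand_medium_well below 0.008 m and z of jar_medium_center in the frame of stand_medium_well below 0.019 m and angle between jar_medium_center's own z axis and vertical below 0.08 rad and contact force between jar_medium and the fingers below 0.1 N), for 0.2 s.
4. the largest jar sits in its own stand's well and is let go (horizontal distance between jar_large_center and stand_large_well below 0.008 m and z of jar_large_center in the frame of stand_large_well below 0.02 m and angle between jar_large_center's own z axis and vertical below 0.08 rad and contact force between jar_large and the fingers below 0.1 N), for 0.2 s.
At the end, for the whole second after the job is handed in: Each of the four jars stands in the well of its own size's stand: centred to within 8 mm, its underside no more than 3 mm above the well's floor, leaning less than 0.08 rad, released and at rest (horizontal distance between jar_large_center and stand_large_well below 0.008 m and z of jar_large_center in the frame of stand_large_well below 0.02 m and angle between each of jar_large_center, jar_medium_center, jar_small_center, jar_mini_center's own z axis and vertical below 0.08 rad and linear speed of each of jar_large, jar_medium, jar_small, jar_mini below 0.02 m/s and horizontal distance between jar_medium_center and stand_medium_well below 0.008 m and z of jar_medium_center in the frame of stand_medium_well below 0.019 m and horizontal distance between jar_small_center and stand_small_well below 0.008 m and z of jar_small_center in the frame of stand_small_well below 0.018 m and horizontal distance between jar_mini_center and stand_mini_well below 0.008 m and z of jar_mini_center in the frame of stand_mini_well below 0.017 m); the robot touches nothing.
It fails at once if a jar tipped over (leaning more than 40 degrees) (angle between any of jar_large_center, jar_medium_center, jar_small_center, jar_mini_center's own z axis and vertical above 0.7 rad).
It fails at once if a jar dropped or slammed into its stand (faster than 0.6 m/s within the last 12 mm) ((horizontal distance between jar_large_center and stand_large_well below 0.02 m and z of jar_large_center in the frame of stand_large_well below 0.029 m and linear speed of jar_large above 0.6 m/s) or (horizontal distance between jar_medium_center and stand_medium_well below 0.02 m and z of jar_medium_center in the frame of stand_medium_well below 0.028 m and linear speed of jar_medium above 0.6 m/s) or (horizontal distance between jar_small_center and stand_small_well below 0.02 m and z of jar_small_center in the frame of stand_small_well below 0.027 m and linear speed of jar_small above 0.6 m/s) or (horizontal distance between jar_mini_center and stand_mini_well below 0.02 m and z of jar_mini_center in the frame of stand_mini_well below 0.026 m and linear speed of jar_mini above 0.6 m/s)).
It fails at once if a stand pushed more than 25 mm (distance of any of stand_large_well, stand_medium_well, stand_small_well, stand_mini_well from where it was at the start of the episode above 0.025 m).
It fails at once if the red-lidded pot pushed more than 25 mm (distance of balm_pot from where it was at the start of the episode above 0.025 m).
It also fails if it takes over 120 s, if anything falls off the work surface, if the arm or the gripper's body presses on something with over 40 N, if the wrist force passes 120 N, or if a joint passes its speed limit or range.

## Robot

A 7-joint arm with a two-finger parallel gripper is mounted at the origin on a cart in front of the work surface, level with it; the furniture and walls round the work are solid. World frame = base frame: x ahead of the robot, y to its left, z up, the work surface at z = 0. Lengths are in m, angles in rad, forces in N, time in s.
With the tool pointing down it reaches from about 0.425 to 0.95 m from the base axis. Payload 4.7 kg.
Tool frame: the origin (TCP) lies midway between the tips of the shut fingers; the grasp point (between the pads) lies 19 mm behind it; z points along the fingers, y is the direction in which the jaws open and shut (so a half turn about z gives the same grasp; the last joint's range is limited). The gripper opens to 87 mm and grips with 3 to 60 N. Pads are 19 mm wide; open, the fingers measure 117 mm over their backs; the gripper's body (75 mm by 190 mm) begins 51 mm behind the grasp point.
Start: joints at [-1.242, 0.469, -0.049, 1.532, 0.024, 1.141, -0.082], TCP at [0.236, 0.632, 0.198] pointing down, gripper open.
Joint ranges: [-2.59, 2.59], [-0.33, 1.99], [-1.39, 1.29], [0.1, 2.45], [-1.04, 4.18], [0.21, 1.99], [-2.66, 2.66]. Speed limits (rad/s): [2.57, 2.57, 3.14, 3.14, 3.14, 3.14, 3.14].

## Interface

Orientations are given as a unit quaternion [w, x, y, z].
In Python, from cell import r, vision, spot_in, tip_of gives the robot as it stands. The module is installed in compiled form; this text tells all that it offers.
- The arm moves only by the shell command python3 -m inch 'ROWS' [FORCE]. ROWS is JSON, one flat list of numbers, 7 for each row, row after row: the turn, a rotation vector about the tool's x, y, z scaled (see below), then the shift along the tool's x, y, z scaled (see below), then the closure, from -1 (fully open) to 1 (shut). In form: [ax, ay, az, x, y, z, claw, ax, ay, az, x, y, z, claw, ...]. A call has 1 to 20 rows; each row shifts and turns the commanded pose from where the row before left it, along the tool's axes as they then stand; what a row does not reach is not made up. The controller multiplies each number of a shift by 1 m and each number of a turn by 90 degrees. A row lasts 1/10 s, in which the tool goes at most 50 mm and 8.59 degrees, less where a joint would pass 70% of its speed; a pose out of reach is approached as far as the arm can. A call with a number of a shift or a turn outside -1 to 1 is refused whole. A call with a gripper value outside its range is refused whole. The fingers move at their own pace and stop on an object; FORCE is the grip in N (left out, the last holds). Time passes only in rows, so rows that do not move let the fingers close. It gives the time, the measured TCP pose, the force and the opening at its end, in the units of the state.
- r.get_state(): the state, without advancing time (a new reading comes with each control period).
- vision.read_camera(name): name is "scene" or "top" or "wrist"; returns (picture, depth): 480x640x3 uint8, blue, green, red; 480x640 float32, m along the optical axis (not along the pixel's ray), 0 where there is no reading.
- vision.calibration(name): a dict with "camera_matrix" (3x3 intrinsics, pixels), "xyz" and "orientation" of the camera in the world. Camera axes: x right, y down, z forward; pixel columns grow to the right and rows downward; lengths in m; the calibration is good to about 2 mm. The wrist camera is an equidistant fisheye: a pixel r from the principal point sees the ray r / f radians off the axis. A picture is of the moment at which its call begins: read the wrist's pose just before it. calibration takes no time and is no camera call; for the wrist camera it gives the pose at the moment of the call.
- r.close_job(): hands the job in, once; it reports no verdict.
Trained networks look in the newest picture that a camera, given by its name, has taken for a name from the list of things; names that differ only in an ending like _2 or _b are one class to them, and where a whole thing is asked for, a point or a joint stands for the part that bears it (a point fixed in the world has none). Each returns a list of dicts, best first, with "p" (0 to 1); they miss things now and then, are a little off and sometimes report something else, mostly with a low value. They report only what shows in the picture. A call takes as long as a camera call. They do not tell look-alikes from the thing itself.
- spot_in(thing, camera): "position" ([x, y, z] in m, in world coordinates, good to about 4 mm: the middle of the surface that is visible of it).
- tip_of(thing, camera): "position" ([x, y, z] in m, in world coordinates, good to about 4 mm: a listed point, or the origin of a listed thing).
The state is a dict: "t": time; "joint_positions": joint angles; "qvel": joint speeds; "tau": joint torques, N m; "position": TCP position; "ee_rot": TCP orientation; "wrist_force": force on the tool from outside, world axes, zero at the start; "ft_torque": the same for the moment, N m; "gripper_width": opening from 0.0 (shut) to 1.0 (fully open).
Only numpy, scipy, OpenCV 4.12 (cv2) and the standard library are available. Lean on these libraries where they do the work, as an engineer would, in place of code of your own. Each camera call takes 0.05 s, during which the arm holds its last target.

## Working session

There is one attempt and no reset: what is moved stays moved. The work goes in short steps, Python scripts to look and compute and a shell command to move; the robot and the scene stay as the last step left them, time stands still between calls to the robot, and variables do not carry over. Pictures are saved under pics/ and viewed, and the job is handed in when it is done.

```bash
mkdir -p pics; python3 - <<'E'
from cell import r,vision
import cv2
for k,v in r.get_state().items(): print(k,v)
for n in ["scene","top"]:
    p,d=vision.read_camera(n); cv2.imwrite(f"pics/{n}0.png",p)
    c=vision.calibration(n); print(n,c)
E
```

```text
t 0.0
joint_positions [-1.24187278  0.46947157 -0.04860066  1.53369612  0.02413547  1.14096454
 -0.08227538]
qvel [ 0.00104941 -0.00033359  0.00112827 -0.00114048 -0.00042528 -0.0004244
  0.00158925]
tau [-1.82127474e-04 -5.07973266e+01 -8.02849839e-02 -2.36155683e+01
 -6.11535413e-02  3.78446910e-02  1.71218926e-04]
position [0.2361839  0.63164762 0.19717825]
ee_rot [-1.24390814e-04  1.77921244e-01  9.84044246e-01 -9.68376467e-04]
wrist_force [-0.52423404  0.64114589  0.43313134]
ft_torque [-0.01491522  0.01035691  0.00803307]
gripper_width 1.0025049075186985
scene {'camera_matrix': array([[600.31968068,   0.        , 325.38834853],
       [  0.        , 600.31968068, 240.39683415],
       [  0.        ,   0.        ,   1.        ]]), 'xyz': array([-0.0491904 , -0.69508328,  0.52290843]), 'orientation': array([-0.51003061,  0.78564192, -0.29438878,  0.18965968])}
top {'camera_matrix': array([[504.744609  ,   0.        , 318.23607253],
       [  0.        , 504.744609  , 241.24396672],
       [  0.        ,   0.        ,   1.        ]]), 'xyz': array([0.48027232, 0.03643346, 1.14105699]), 'orientation': array([-0.02123247,  0.71309573, -0.70037247,  0.02284896])}
```

View pics/scene0.png

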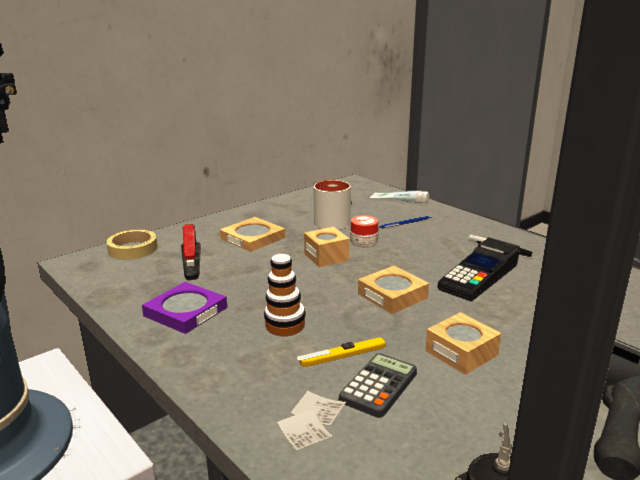

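View pics/top0.png

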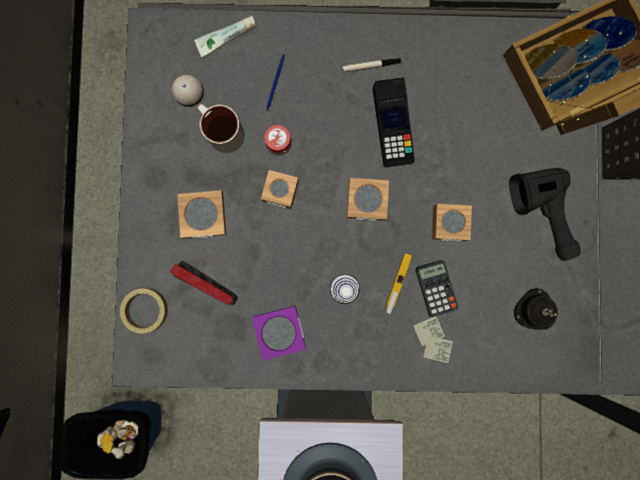

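```bash
python3 - <<'E'
from cell import r,vision,tip_of
import numpy as np
for n in ["top","scene"]:
  p,d=vision.read_camera(n)
  for s in ["mini","small","medium","large"]:
    for t in [f"jar_{s}_center",f"stand_{s}_well"]:
        print(n,t,[(np.round(o["position"],4).tolist(),round(o["p"],2)) for o in tip_of(t,n)[:3]])
E
```

```text
top jar_mini_center [([0.4448, -0.021, 0.1088], 0.68)]
top stand_mini_well [([0.6627, 0.125, 0.0456], 0.9)]
top jar_small_center [([0.4412, -0.0192, 0.0792], 0.61)]
top stand_small_well [([0.5985, -0.2569, 0.0343], 0.93)]
top jar_medium_center [([0.4418, -0.0245, 0.0521], 0.43)]
top stand_medium_well [([0.6462, -0.0708, 0.0285], 0.74)]
top jar_large_center [([0.4488, -0.0235, 0.0135], 0.58)]
top stand_large_well [([0.6056, 0.304, 0.0187], 0.69), ([0.3467, 0.1228, 0.0222], 0.68)]
scene jar_mini_center [([0.4441, -0.0231, 0.1124], 0.86), ([0.4445, -0.0221, 0.0794], 0.39)]
scene stand_mini_well [([0.661, 0.1245, 0.0447], 0.75)]
scene jar_small_center [([0.446, -0.0213, 0.0774], 0.62)]
scene stand_small_well [([0.5949, -0.2538, 0.039], 0.64)]
scene jar_medium_center [([0.4475, -0.0266, 0.0493], 0.8)]
scene stand_medium_well [([0.6475, -0.0771, 0.0234], 0.84)]
scene jar_large_center [([0.4485, -0.0247, 0.0206], 0.83)]
scene stand_large_well [([0.6075, 0.3034, 0.0156], 0.82), ([0.3481, 0.1177, 0.016], 0.77)]
```

Both views agree. The stack is at about (345,290) in the top view and the pale stands are in the row behind it. The purple decoy is at (279,333). Next I'll refine the well and jar centres from the pixels.

```bash
cat > h.py <<'E'
import numpy as np, cv2
from scipy.spatial.transform import Rotation as R
from cell import r,vision,tip_of
def cal(n):
    c=vision.calibration(n); q=c["orientation"]; return c["camera_matrix"],np.array(c["xyz"]),R.from_quat([q[1],q[2],q[3],q[0]]).as_matrix()
def proj(n,P):
    K,t,Rm=cal(n); p=(np.atleast_2d(P)-t)@Rm; return (p[:,:2]/p[:,2:])*[K[0,0],K[1,1]]+[K[0,2],K[1,2]]
def back(n,uv,z):
    K,t,Rm=cal(n); uv=np.atleast_2d(uv).astype(float); d=np.c_[(uv[:,0]-K[0,2])/K[0,0],(uv[:,1]-K[1,2])/K[1,1],np.ones(len(uv))]@Rm.T
    return t+d*((z-t[2])/d[:,2])[:,None]
def cloud(n,d):
    K,t,Rm=cal(n); v,u=np.nonzero(d>0); z=d[v,u]
    return np.c_[(u-K[0,2])/K[0,0]*z,(v-K[1,2])/K[1,1]*z,z]@Rm.T+t
def pose():
    s=r.get_state(); q=s["ee_rot"]; return np.array(s["position"]),R.from_quat([q[1],q[2],q[3],q[0]]),s
def go(target,yd=(0,1,0)):
    p,Ro,s=pose(); z=np.array([0,0,-1.]); y=np.array(yd,float); M=np.c_[np.cross(y,z),y,z]
    rv=(Ro.inv()*R.from_matrix(M)).as_rotvec(degrees=True)
    print("at",p.round(4),"t",s["t"],"w",round(s["gripper_width"],3),"turn/90",(rv/90).round(4),"shift now-axes",(Ro.inv().apply(np.array(target)-p)).round(4),"shift aligned axes",(M.T@(np.array(target)-p)).round(4))
E
python3 - <<'E'
from h import *
p,d=vision.read_camera("top"); P=cloud("top",d)
hsv=cv2.cvtColor(p,cv2.COLOR_BGR2HSV)
W={"mini":(.662,.125,.050,.0205),"small":(.597,-.255,.041,.026),"medium":(.647,-.074,.032,.0315),"large":(.6065,.304,.024,.037)}
for k,(x,y,zt,rad) in W.items():
    u,v=proj("top",[x,y,zt])[0]; s=40
    m=np.zeros(p.shape[:2],np.uint8); cv2.circle(m,(int(u),int(v)),int((rad+.005)*504/1.09)+1,255,-1)
    felt=((hsv[...,1]<70)&(m>0)).astype(np.uint8)
    n,l,st,ce=cv2.connectedComponentsWithStats(felt); i=1+np.argmax(st[1:,4])
    c=back("top",ce[i],zt-.003)[0]; 
    rr=np.sqrt(st[i,4]/np.pi)/504.7*(1.141-zt)
    Q=P[np.hypot(P[:,0]-x,P[:,1]-y)<.06]; T=Q[abs(Q[:,2]-zt)<.003]
    bb=cv2.minAreaRect(T[:,:2].astype(np.float32)*1000)
    print(k,c.round(4),"r",rr.round(4),"block",np.round(bb[0],1),np.round(bb[1],1),round(bb[2],1), np.median(T[:,2]).round(4))
for zt,rad in ((.124,.0165),(.096,.022),(.066,.0275),(.034,.033)):
    Q=P[(abs(P[:,2]-zt)<.004)&(np.hypot(P[:,0]-.445,P[:,1]+.022)<.05)]
    if len(Q)>4:
        c,rr=cv2.minEnclosingCircle(Q[:,:2].astype(np.float32)*1000); print(zt,len(Q),np.round(c,1),round(rr,1),Q[:,2].mean())
cv2.imwrite("pics/stack0.png",cv2.resize(p[250:330,300:390],None,fx=6,fy=6,interpolation=cv2.INTER_CUBIC))
go([.45,.3,.22])
E
```

```text
mini [0.6635 0.1221 0.047 ] r 0.0191 block [662.7 121.7] [66.5 66.6] 76.5 0.0497
small [ 0.598  -0.2605  0.038 ] r 0.0245 block [ 597.5 -261.3] [76.6 76. ] 88.1 0.0407
medium [ 0.6473 -0.0738  0.029 ] r 0.0301 block [646.9 -74.4] [87.2 87.7] 87.0 0.0315
large [0.6071 0.2974 0.021 ] r 0.0354 block [606.2 297. ] [99.2 98.9] 6.3 0.0237
0.124 163 [444.9 -22.7] 15.7 0.12364211532847857
0.096 93 [443.8 -24.2] 21.2 0.09504549637489405
0.066 111 [444.7 -26.3] 25.9 0.0654279092982722
0.034 112 [446.4 -25.5] 31.2 0.033476687625534116
at [0.2363 0.6323 0.1983] t 1.05 w 0.998 turn/90 [ 1.000e-04 -0.000e+00 -2.277e-01] shift now-axes [-0.3165 -0.2364 -0.0218] shift aligned axes [-0.2137 -0.3323 -0.0217]
```

View pics/stack0.png

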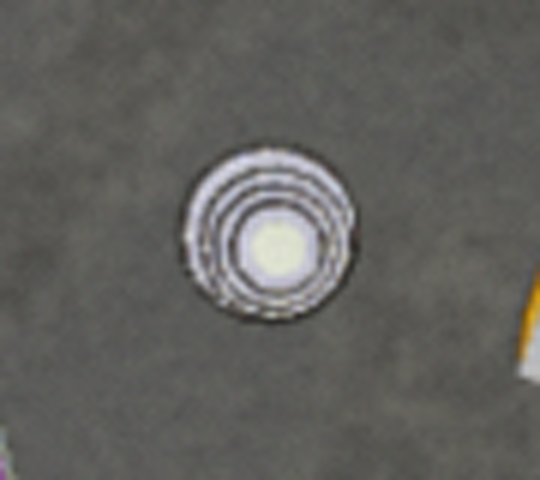

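The crop shows a concentric stack near top-view pixel (345,291). The image and depth values agree to about 1 mm. I'll move over, turning the jaws to lie along world y.

```bash
python3 -m inch '[0,0,-0.076,0,0,0,-1, 0,0,-0.076,0,0,0,-1, 0,0,-0.076,0,0,0,-1, 0,0,0,-0.02,-0.03,-0.002,-1, 0,0,0,-0.02,-0.03,-0.002,-1, 0,0,0,-0.02,-0.03,-0.002,-1, 0,0,0,-0.02,-0.03,-0.002,-1, 0,0,0,-0.02,-0.03,-0.002,-1, 0,0,0,-0.02,-0.03,-0.002,-1, 0,0,0,-0.02,-0.03,-0.002,-1, 0,0,0,-0.02,-0.03,-0.002,-1, 0,0,0,-0.02,-0.03,-0.002,-1, 0,0,0,-0.02,-0.03,-0.002,-1, 0,0,0,0,-0.03,0,-1]' 15
python3 -c "
from h import *
go([.445,-.0227,.2])"
```

```text
t: 2.45
position: [0.4393, 0.3004, 0.2187]
ee_rot: [0.001, 0.001, 1.0, 0.0]
wrist_force: [0.2, -0.2, 0.1]
gripper_width: 0.999
at [0.4393 0.3004 0.2187] t 2.45 w 0.999 turn/90 [ 0.0003  0.0015 -0.0019] shift now-axes [-0.0066 -0.3231  0.0186] shift aligned axes [-0.0057 -0.3231  0.0187]
```

```bash
python3 -m inch '[0,0,0,-0.001,-0.03,0.001,-1, 0,0,0,-0.001,-0.03,0.001,-1, 0,0,0,-0.001,-0.03,0.001,-1, 0,0,0,-0.001,-0.03,0.001,-1, 0,0,0,-0.001,-0.03,0.001,-1, 0,0,0,-0.001,-0.03,0.001,-1, 0,0,0,0,-0.03,0.001,-1, 0,0,0,0,-0.03,0.001,-1, 0,0,0,0,-0.03,0.001,-1, 0,0,0,0,-0.03,0.001,-1, 0,0,0,0,-0.023,0,-1,0,0,0,0,0,0,-1]'
python3 - <<'E'
from h import *
p,d=vision.read_camera("wrist"); cv2.imwrite("pics/w1.png",p)
p,d=vision.read_camera("scene"); cv2.imwrite("pics/s1.png",p)
go([.445,-.0227,.1045])
E
```

```text
t: 3.65
position: [0.4425, -0.0239, 0.2085]
ee_rot: [0.0, 0.003, 1.0, -0.0]
wrist_force: [-0.1, 0.7, 0.1]
gripper_width: 1.003
at [ 0.4427 -0.0204  0.2084] t 3.75 w 0.999 turn/90 [ 0.0004  0.0003 -0.0003] shift now-axes [-0.0023 -0.0023  0.1039] shift aligned axes [-0.0023 -0.0023  0.1039]
```

View pics/w1.png

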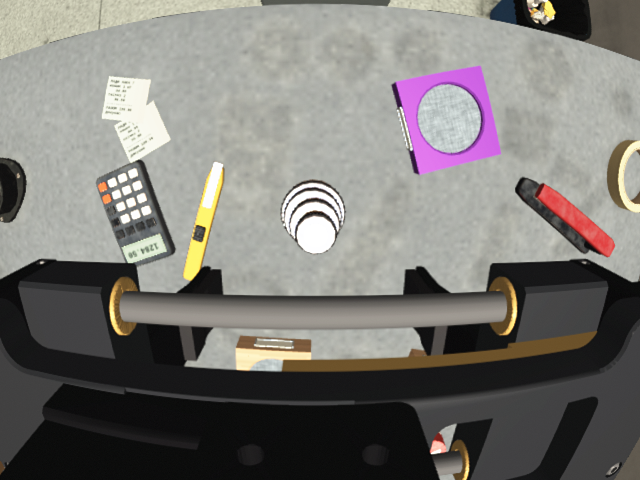

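View pics/s1.png

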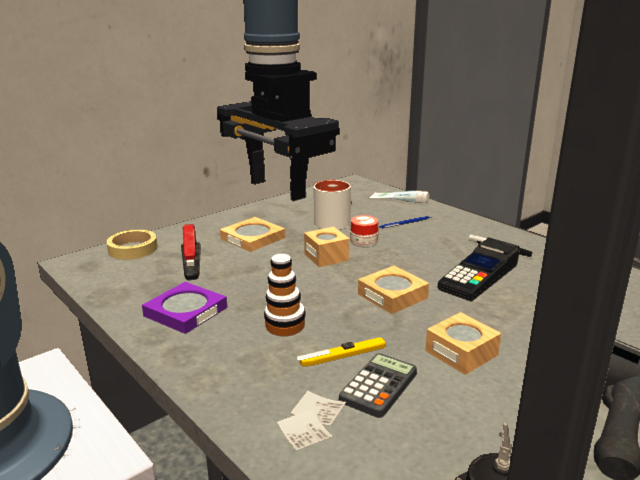

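The wrist view shows the stack between the fingers at about column 315, and the scene view shows the gripper above it with its long side along y. I'll descend onto the top jar.

```bash
python3 -m inch '[0,0,0,-0.002,-0.002,0.02,-1, 0,0,0,0,0,0.02,-1, 0,0,0,0,0,0.02,-1, 0,0,0,0,0,0.02,-1, 0,0,0,0,0,0.012,-1, 0,0,0,0,0,0.012,-1, 0,0,0,0,0,0,-1, 0,0,0,0,0,0,-1]'
python3 - <<'E'
from h import *
go([.445,-.0227,.1045])
p,d=vision.read_camera("wrist"); cv2.imwrite("pics/w2.png",p)
E
```

```text
t: 4.55
position: [0.4448, -0.0216, 0.1044]
ee_rot: [-0.0, -0.001, 1.0, 0.0]
wrist_force: [0.3, -0.3, 0.7]
gripper_width: 1.003
at [ 0.4448 -0.0216  0.1044] t 4.55 w 1.003 turn/90 [ 0.0002 -0.0001  0.0014] shift now-axes [-0.0002 -0.0011 -0.0001] shift aligned axes [-0.0002 -0.0011 -0.0001]
```

View pics/w2.png

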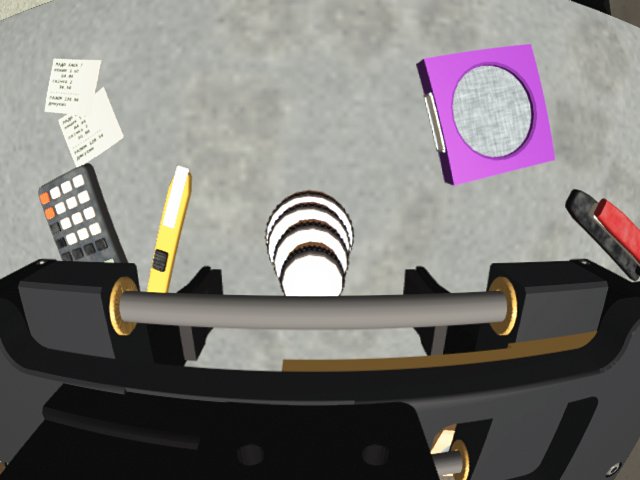

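The smallest jar is centred between the fingers, so I'll close with a small recentring shift.

```bash
python3 -m inch '[0,0,0,0,-0.001,0,-0.5, 0,0,0,0,0,0,0, 0,0,0,0,0,0,0.15, 0,0,0,0,0,0,0.15, 0,0,0,0,0,0,0.2, 0,0,0,0,0,0,0.25, 0,0,0,0,0,0,0.3, 0,0,0,0,0,0,0.5, 0,0,0,0,0,0,0.5,0,0,0,0,0,0,0.5]' 15
python3 -m inch '[0,0,0,0,0,-0.01,0.5, 0,0,0,0,0,-0.02,0.5, 0,0,0,0,0,-0.03,0.5, 0,0,0,0,0,0,0.5]'
python3 - <<'E'
from h import *
go([.663,.122,.16])
p,d=vision.read_camera("wrist"); cv2.imwrite("pics/w3.png",p)
p,d=vision.read_camera("scene"); cv2.imwrite("pics/s3.png",p[130:370,160:480])
E
```

```text
t: 5.6
position: [0.4446, -0.0236, 0.1042]
ee_rot: [-0.0, -0.0, 1.0, 0.0]
wrist_force: [0.4, 0.2, 0.3]
gripper_width: 0.268
t: 6.0
position: [0.4476, -0.0237, 0.1682]
ee_rot: [0.004, -0.0, 1.0, 0.001]
wrist_force: [-0.1, -0.7, 0.4]
gripper_width: 0.248
at [ 0.4476 -0.0237  0.1682] t 6.0 w 0.248 turn/90 [0.0006 0.0052 0.0001] shift now-axes [-0.2154  0.1456  0.0101] shift aligned axes [-0.2154  0.1457  0.0082]
```

View pics/w3.png

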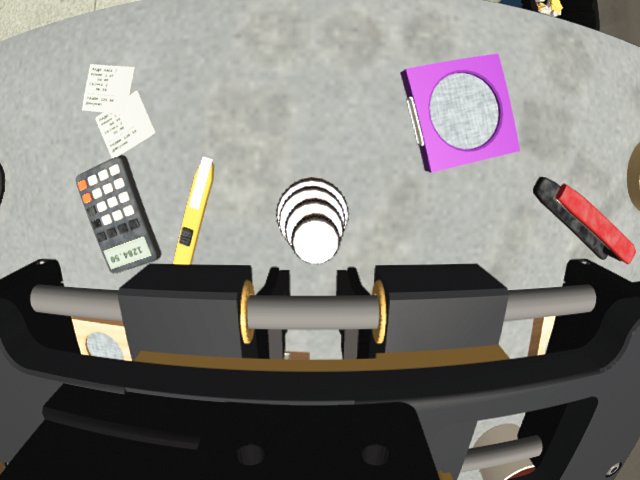

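View pics/s3.png

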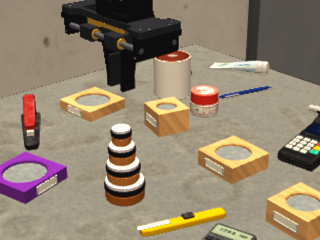

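The smallest jar is still on the stack and the fingers closed past it, down to the commanded 0.25. I'll check where the fingers really are against the cameras.

```bash
python3 - <<'E'
from h import *
p,Ro,s=pose()
ps,d=vision.read_camera("scene")
pt,dt=vision.read_camera("top")
for n,im in (("scene",ps),("top",pt)):
    pts=proj(n,[p,p+[0,0,.019],p+[0,.0117,0],p-[0,.0117,0],[.445,-.0227,.124]]); print(n,pts.round(1))
    for i,q in enumerate(pts): cv2.circle(im,tuple(np.int32(q.round())),1,[(0,0,255),(0,255,0),(255,0,0),(255,0,255),(0,255,255)][i],-1)
a=cv2.resize(ps[130:345,180:380],None,fx=3,fy=2.79); b=cv2.resize(pt[200:340,280:420],None,fx=4,fy=4)
cv2.imwrite("pics/c4.png",a);cv2.imwrite("pics/t4.png",b)
P=cloud("scene",d); Q=P[(np.hypot(P[:,0]-.445,P[:,1]+.022)<.06)]
for lo in np.arange(.0,.3,.01):
    m=Q[(Q[:,2]>lo)&(Q[:,2]<=lo+.01)]
    if len(m): print(round(lo,2),len(m),m.min(0).round(3),m.max(0).round(3))
E
```

```text
scene [[281.2 232.4]
 [280.7 220.7]
 [276.5 230.1]
 [285.9 234.7]
 [281.6 256.8]]
top [[347.6 291.6]
 [348.2 292. ]
 [341.6 291.5]
 [353.7 291.7]
 [345.9 290.9]]
0.0 528 [ 0.387 -0.081  0.   ] [0.504 0.036 0.01 ]
0.01 188 [ 0.413 -0.059  0.01 ] [ 0.467 -0.005  0.02 ]
0.02 266 [ 0.411 -0.058  0.02 ] [ 0.475 -0.001  0.03 ]
0.03 286 [ 0.414 -0.057  0.03 ] [ 0.474 -0.004  0.04 ]
0.04 185 [ 0.416 -0.053  0.04 ] [ 0.461 -0.013  0.05 ]
0.05 196 [ 0.415 -0.053  0.05 ] [ 0.466 -0.003  0.06 ]
0.06 275 [ 0.416 -0.052  0.06 ] [ 0.467 -0.004  0.07 ]
0.07 145 [ 0.421 -0.046  0.07 ] [ 0.457 -0.014  0.08 ]
0.08 156 [ 0.421 -0.046  0.08 ] [ 0.463 -0.012  0.09 ]
0.09 222 [ 0.421 -0.045  0.09 ] [ 0.461 -0.005  0.1  ]
0.1 116 [ 0.428 -0.04   0.1  ] [ 0.454 -0.016  0.11 ]
0.11 127 [ 0.426 -0.04   0.11 ] [ 0.459 -0.008  0.12 ]
0.12 155 [ 0.428 -0.038  0.12 ] [ 0.458 -0.009  0.125]
0.18 13 [ 0.433 -0.043  0.188] [ 0.45  -0.005  0.19 ]
0.19 174 [ 0.432 -0.046  0.19 ] [ 0.456 -0.005  0.2  ]
0.2 178 [ 0.431 -0.046  0.2  ] [ 0.457 -0.003  0.21 ]
0.21 173 [ 0.432 -0.047  0.21 ] [ 0.455 -0.002  0.22 ]
0.22 188 [ 0.431 -0.05   0.22 ] [0.455 0.001 0.23 ]
0.23 212 [ 0.432 -0.051  0.23 ] [0.454 0.003 0.24 ]
0.24 128 [ 0.431 -0.053  0.24 ] [0.45  0.004 0.25 ]
0.25 60 [ 0.429 -0.064  0.25 ] [0.446 0.009 0.26 ]
0.26 165 [ 0.405 -0.073  0.26 ] [0.433 0.02  0.27 ]
0.27 401 [ 0.404 -0.074  0.27 ] [0.443 0.027 0.28 ]
0.28 396 [ 0.404 -0.07   0.28 ] [0.437 0.021 0.29 ]
0.29 281 [ 0.416 -0.076  0.29 ] [0.422 0.032 0.3  ]
```

View pics/c4.png

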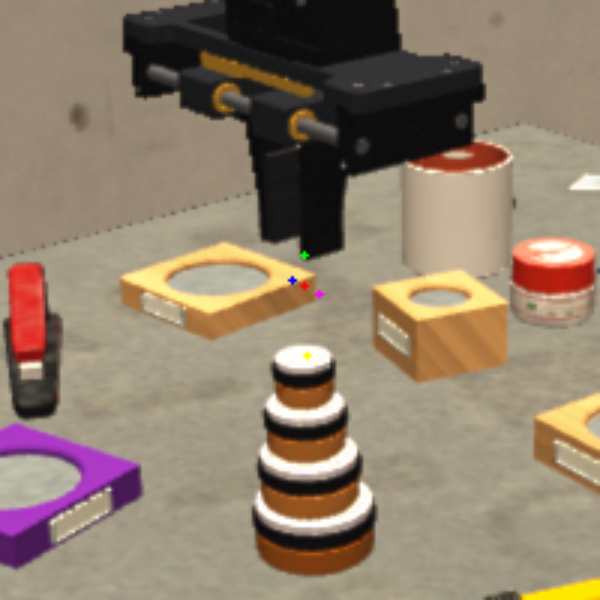

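View pics/t4.png

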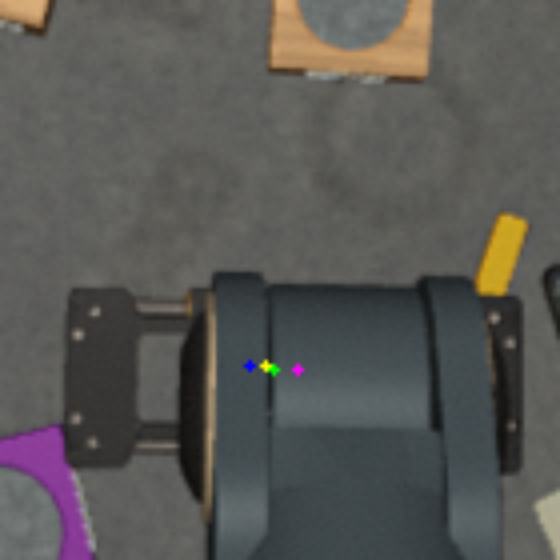

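The depth camera puts the real fingertips at z≈0.188 while the state reports 0.168, about 20 mm higher than reported. Jar and camera heights agree with the known dimensions, so I'll trust the camera. I'll open the fingers and measure the offset again before descending.

```bash
python3 -m inch '[0,0,0,0,0,0,-0.5, 0,0,0,0.0026,0,0,-1, 0,0,0,0,0,0,-1, 0,0,0,0,0,0,-1]'
cat >> h.py <<'E'
def tips():
    p,Ro,s=pose(); ps,d=vision.read_camera("scene"); P=cloud("scene",d)
    Q=P[(np.abs(P[:,0]-p[0])<.03)&(np.abs(P[:,1]-p[1])<.065)&(P[:,2]>p[2]+.005)&(P[:,2]<p[2]+.05)]
    print("rep",p.round(4))
    for n,m in (("+y",Q[Q[:,1]>p[1]]),("-y",Q[Q[:,1]<=p[1]])):
        if len(m): print(n,len(m),"zmin",np.sort(m[:,2])[:3].round(4),"x",m[:,0].min().round(4),m[:,0].max().round(4),"y",m[:,1].min().round(4),m[:,1].max().round(4))
    return ps,d
E
python3 - <<'E'
from h import *
ps,d=tips()
go([.445,-.0227,.0845])
E
```

```text
t: 6.6
position: [0.4417, -0.0237, 0.164]
ee_rot: [-0.0, -0.0, 1.0, -0.0]
wrist_force: [-0.2, -0.4, -0.2]
gripper_width: 0.527
rep [ 0.4417 -0.0237  0.164 ]
+y 241 zmin [0.1877 0.1878 0.1881] x 0.4286 0.4513 y -0.0043 0.0092
-y 243 zmin [0.1878 0.1881 0.1882] x 0.4289 0.4524 y -0.0595 -0.0456
at [ 0.4419 -0.0237  0.164 ] t 6.65 w 0.577 turn/90 [ 0.     -0.0003  0.0002] shift now-axes [-0.0032  0.001   0.0795] shift aligned axes [-0.0031  0.001   0.0795]
```

```bash
python3 -m inch '[0,0,0,0,0,0,-1, 0,0,0,-0.003,0.001,0,-1, 0,0,0,0,0,0,-1, 0,0,0,0,0,0,-1, 0,0,0,0,0,0.015,-1, 0,0,0,0,0,0.015,-1, 0,0,0,0,0,0.015,-1,0,0,0,0,0,0.01,-1,0,0,0,0,0,0,-1,0,0,0,0,0,0,-1]'
python3 - <<'E'
from h import *
ps,d=tips()
cv2.imwrite("pics/s5.png",cv2.resize(ps[150:350,180:380],None,fx=3,fy=3))
go([.445,-.0227,.081])
E
```

```text
t: 7.65
position: [0.4452, -0.0227, 0.1094]
ee_rot: [0.0, -0.0, 1.0, 0.0]
wrist_force: [0.6, -0.3, -0.6]
gripper_width: 0.996
rep [ 0.4452 -0.0227  0.1094]
+y 282 zmin [0.1145 0.1149 0.1164] x 0.4269 0.4574 y -0.0226 0.0302
-y 399 zmin [0.1148 0.1148 0.1149] x 0.425 0.4594 y -0.078 -0.0227
at [ 0.4455 -0.0226  0.1097] t 7.7 w 1.0 turn/90 [0.0001 0.0006 0.0002] shift now-axes [ 0.0005 -0.0001  0.0287] shift aligned axes [ 0.0005 -0.0001  0.0287]
```

View pics/s5.png

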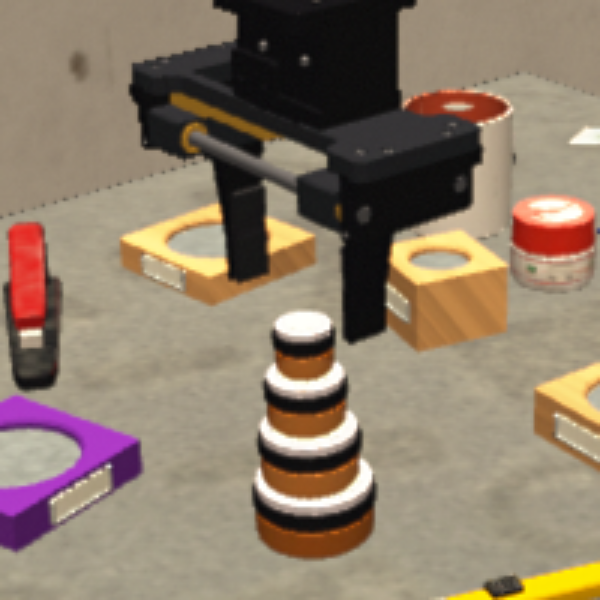

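```bash
sed -i 's/^    Q=P.*$/    hw=s["gripper_width"]*.0435; Q=P[(np.abs(P[:,0]-p[0])<.02)\&(np.abs(P[:,1]-p[1])<.065)\&(np.abs(P[:,1]-p[1])>hw-.004)\&(P[:,2]>p[2]+.0)\&(P[:,2]<p[2]+.05)]/' h.py
python3 - <<'E'
from h import *
tips()
E
```

```text
rep [ 0.4455 -0.0226  0.1097]
+y 216 zmin [0.1337 0.1343 0.1343] x 0.4324 0.4552 y 0.018 0.0305
-y 233 zmin [0.1326 0.1329 0.1334] x 0.4326 0.4568 y -0.0777 -0.0642
```

The offset is steady at about 23 mm, so I'll go to a reported z of 0.082 to put the tips at about 0.105.

```bash
python3 -m inch '[0,0,0,0,0,0.01,-1, 0,0,0,0,0,0.01,-1, 0,0,0,0,0,0.008,-1, 0,0,0,0,0,0,-1, 0,0,0,0,0,0,-0.5, 0,0,0,0,0,0,0, 0,0,0,0,0,0,0.1, 0,0,0,0,0,0,0.1, 0,0,0,0,0,0,0.15, 0,0,0,0,0,0,0.2, 0,0,0,0,0,0,0.25, 0,0,0,0,0,0,0.3, 0,0,0,0,0,0,0.5, 0,0,0,0,0,0,0.5,0,0,0,0,0,0,0.5]' 15
python3 - <<'E'
from h import *
ps,d=tips()
cv2.imwrite("pics/s6.png",cv2.resize(ps[150:350,180:380],None,fx=3,fy=3))
E
```

```text
t: 9.25
position: [0.445, -0.0226, 0.0812]
ee_rot: [0.0, -0.0, 1.0, 0.0]
wrist_force: [-0.6, -0.1, -0.1]
gripper_width: 0.374
rep [ 0.445  -0.0226  0.0812]
+y 132 zmin [0.0905 0.0905 0.094 ] x 0.4267 0.4543 y -0.0101 0.0028
-y 426 zmin [0.0814 0.0818 0.0821] x 0.4252 0.459 y -0.0509 -0.0349
```

View pics/s6.png

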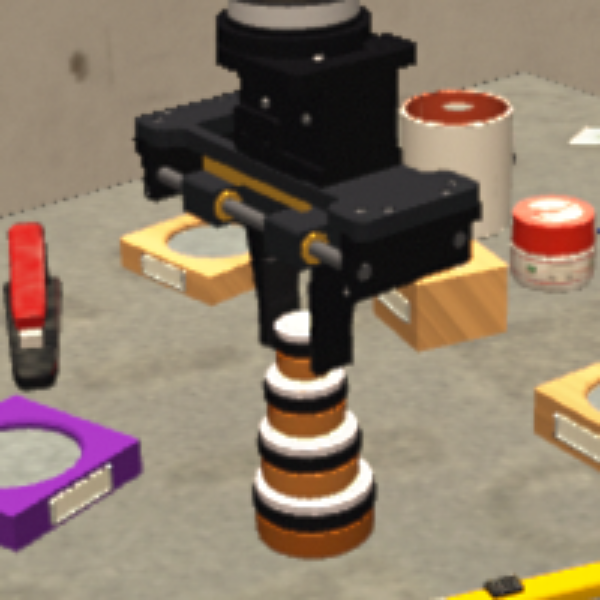

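The jar is gripped: the width is 0.374, about 32.5 mm, and the picture shows the fingers around its lid clear of the jar below. I'll lift it and carry it to its stand.

```bash
python3 -m inch '[0,0,0,0,0,-0.005,0.5, 0,0,0,0,0,-0.01,0.5, 0,0,0,0,0,-0.02,0.5, 0,0,0,0,0,-0.02,0.5, 0,0,0,-0.01,0.007,0,0.5, 0,0,0,-0.02,0.013,0,0.5, 0,0,0,-0.02,0.013,0,0.5, 0,0,0,-0.02,0.013,0,0.5, 0,0,0,-0.02,0.013,0,0.5, 0,0,0,-0.02,0.013,0,0.5, 0,0,0,-0.02,0.013,0,0.5, 0,0,0,-0.02,0.013,0,0.5, 0,0,0,-0.02,0.013,0,0.5, 0,0,0,-0.02,0.013,0,0.5, 0,0,0,-0.02,0.013,0,0.5, 0,0,0,-0.008,0.007,0,0.5, 0,0,0,0,0,0,0.5, 0,0,0,0,0,0,0.5]'
python3 - <<'E'
from h import *
ps,d=tips()
go([.663,.122,.0295])
cv2.imwrite("pics/s7.png",cv2.resize(ps[110:310,230:430],None,fx=3,fy=3))
P=cloud("scene",d); Q=P[(P[:,2]>.1)&(P[:,2]<.2)&(abs(P[:,0]-.663)<.05)&(abs(P[:,1]-.122)<.05)]
p=pose()[0]
m=Q[abs(Q[:,1]-p[1])<.014]; print(m[:,2].min(),m[m[:,2]<p[2]+.03].min(0),m[m[:,2]<p[2]+.03].max(0))
E
```

```text
t: 11.1
position: [0.662, 0.1209, 0.1356]
ee_rot: [-0.001, -0.0, 1.0, -0.0]
wrist_force: [0.2, -0.6, -1.2]
gripper_width: 0.37
rep [0.662  0.1209 0.1356]
+y 88 zmin [0.1604 0.1608 0.1611] x 0.6472 0.6712 y 0.1332 0.1476
-y 178 zmin [0.1521 0.1522 0.1522] x 0.6466 0.673 y 0.0918 0.1087
at [0.662  0.1205 0.1359] t 11.15 w 0.374 turn/90 [-0.0004 -0.0009 -0.0003] shift now-axes [-0.0012  0.0016  0.1064] shift aligned axes [-0.001   0.0015  0.1064]
0.149965358456911 [0.64323406 0.10678919 0.14996536] [0.66931758 0.13189318 0.16578515]
```

View pics/s7.png

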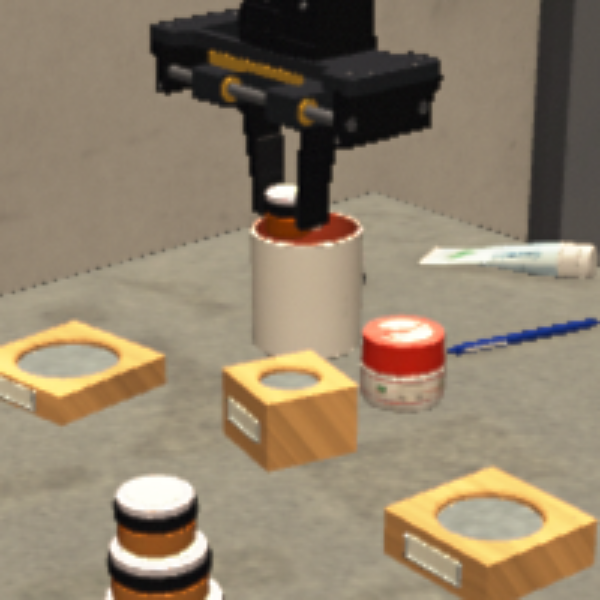

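The jar is held upright with its underside at about 0.150. I'll descend to just above the well and check.

```bash
python3 -m inch '[0,0,0,-0.001,0.0015,0.02,0.5, 0,0,0,0,0,0.02,0.5, 0,0,0,0,0,0.02,0.5, 0,0,0,0,0,0.02,0.5, 0,0,0,0,0,0.01,0.5, 0,0,0,0,0,0,0.5, 0,0,0,0,0,0,0.5]'
python3 - <<'E'
from h import *
ps,d=tips()
go([.663,.122,.0295])
print([(x["position"],x["p"]) for x in tip_of("jar_mini_center","scene")[:2]],[(x["position"],x["p"]) for x in tip_of("stand_mini_well","scene")[:2]])
cv2.imwrite("pics/s8.png",cv2.resize(ps[180:280,280:380],None,fx=6,fy=6,interpolation=cv2.INTER_CUBIC))
E
```

```text
t: 11.85
position: [0.6643, 0.1226, 0.0471]
ee_rot: [0.0, 0.0, 1.0, 0.0]
wrist_force: [0.4, -0.4, 0.6]
gripper_width: 0.371
rep [0.6643 0.1226 0.0471]
+y 135 zmin [0.0471 0.0472 0.0474] x 0.645 0.6743 y 0.1354 0.1619
-y 251 zmin [0.0471 0.0475 0.0476] x 0.6443 0.6842 y 0.0801 0.1104
at [0.6647 0.1228 0.0475] t 11.9 w 0.376 turn/90 [0.0003 0.0012 0.    ] shift now-axes [ 0.0017 -0.0008  0.018 ] shift aligned axes [ 0.0017 -0.0008  0.018 ]
[([0.4433, -0.0219, 0.0213], 0.68), ([0.6649, 0.1184, 0.078], 0.66)] [([0.661, 0.1235, 0.0454], 0.8)]
```

View pics/s8.png

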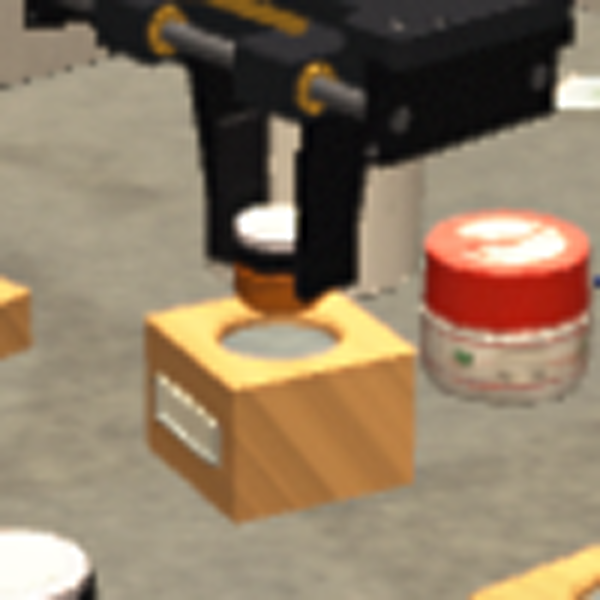

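The jar hangs just above its well, at about (278,300) against a well centre of (280,340) in the crop. I'll lower it slowly.

```bash
python3 -m inch '[0,0,0,0.001,-0.001,0.006,0.5, 0,0,0,0,0,0.005,0.5, 0,0,0,0,0,0.003,0.5, 0,0,0,0,0,0.001,0.5, 0,0,0,0,0,0.001,0.5, 0,0,0,0,0,0,0.5, 0,0,0,0,0,0,0.5]'
python3 - <<'E'
from h import *
ps,d=tips()
go([.663,.122,.0295]); print(pose()[2]["wrist_force"])
cv2.imwrite("pics/s9.png",cv2.resize(ps[180:280,280:380],None,fx=6,fy=6,interpolation=cv2.INTER_CUBIC))
E
```

```text
t: 12.7
position: [0.663, 0.122, 0.0303]
ee_rot: [0.0, -0.0, 1.0, 0.0]
wrist_force: [-0.8, 0.2, -0.7]
gripper_width: 0.373
rep [0.663  0.122  0.0303]
+y 137 zmin [0.044  0.0441 0.0441] x 0.6431 0.6713 y 0.1347 0.1639
-y 386 zmin [0.0304 0.0307 0.0308] x 0.6436 0.683 y 0.0809 0.1097
at [0.6631 0.122  0.0304] t 12.75 w 0.373 turn/90 [0.0001 0.0002 0.0002] shift now-axes [0.0001 0.     0.0009] shift aligned axes [0.0001 0.     0.0009]
[ 0.49282765 -0.09791543 -0.84977713]
```

View pics/s9.png

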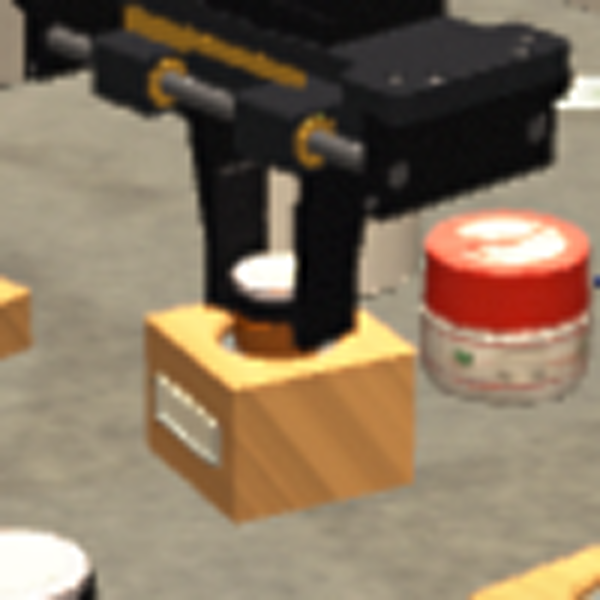

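The jar's base is inside the well. I'll go 1 mm further and check the force.

```bash
python3 -m inch '[0,0,0,0,0,0.001,0.5, 0,0,0,0,0,0,0.5, 0,0,0,0,0,0,0.5]'; python3 -m inch '[0,0,0,0,0,0.001,0.5, 0,0,0,0,0,0,0.5]'
```

```text
t: 13.05
position: [0.6631, 0.122, 0.0293]
ee_rot: [0.0, -0.0, 1.0, 0.0]
wrist_force: [0.2, -0.9, -0.0]
gripper_width: 0.371
t: 13.25
position: [0.6631, 0.122, 0.0293]
ee_rot: [0.0, -0.0, 1.0, 0.0]
wrist_force: [-1.5, 0.5, 5.3]
gripper_width: 0.381
```

Contact at 5 N, so the jar is seated. I'll release and retreat upward.

```bash
python3 -m inch '[0,0,0,0,0,0,0.2, 0,0,0,0,0,0,0.1, 0,0,0,0,0,0,-0.2, 0,0,0,0,0,0,-0.3, 0,0,0,0,0,0,-0.3, 0,0,0,0,0,-0.005,-0.4, 0,0,0,0,0,-0.01,-0.4, 0,0,0,0,0,-0.02,-0.6, 0,0,0,0,0,-0.03,-0.8,0,0,0,0,0,-0.03,-1,0,0,0,0,0,-0.03,-1,0,0,0,0,0,0,-1]'
python3 - <<'E'
from h import *
ps,d=vision.read_camera("scene")
go([.4438,-.0242,.14])
cv2.imwrite("pics/s10.png",cv2.resize(ps[150:350,230:430],None,fx=3,fy=3))
P=cloud("scene",d)
def topc(x,y,z):
    Q=P[(abs(P[:,2]-z)<.0035)&(np.hypot(P[:,0]-x,P[:,1]-y)<.045)]
    c,rr=cv2.minEnclosingCircle(Q[:,:2].astype(np.float32)*1000); print(len(Q),np.round(c,1),rr,np.median(Q[:,2]))
topc(.663,.122,.072); topc(.444,-.024,.096)
E
```

```text
t: 14.45
position: [0.6664, 0.1223, 0.1596]
ee_rot: [0.005, -0.0, 1.0, 0.001]
wrist_force: [0.6, 0.6, -0.1]
gripper_width: 0.984
at [0.6648 0.1222 0.1569] t 14.5 w 0.993 turn/90 [0.0011 0.0039 0.0001] shift now-axes [ 0.2211 -0.1463  0.0153] shift aligned axes [ 0.221  -0.1464  0.0169]
89 [661.7 120. ] 17.394189834594727 0.0714437131446547
273 [442.7 -23.7] 21.461503982543945 0.09557872843116433
```

View pics/s10.png

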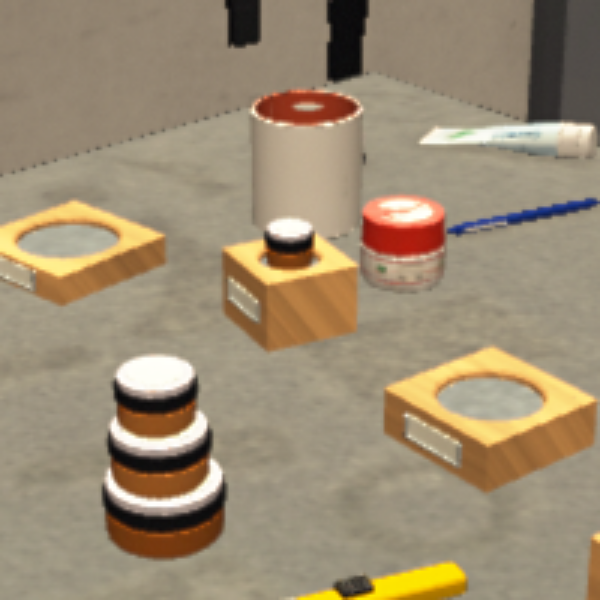

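The smallest jar sits flat in its well: its top reads 0.0714 against 0.072 expected. Back to the stack for the second smallest.

```bash
python3 -m inch '[0,0,0,0.01,-0.007,0,-1, 0,0,0,0.02,-0.013,0,-1, 0,0,0,0.02,-0.013,0,-1, 0,0,0,0.02,-0.013,0,-1, 0,0,0,0.02,-0.013,0,-1, 0,0,0,0.02,-0.013,0,-1, 0,0,0,0.02,-0.013,0,-1, 0,0,0,0.02,-0.013,0,-1, 0,0,0,0.02,-0.013,0,-1, 0,0,0,0.02,-0.013,0.01,-1, 0,0,0,0.02,-0.013,0.01,-1, 0,0,0,0.01,-0.009,0.01,-1, 0,0,0,0,0,0.01,-1, 0,0,0,0,0,0.01,-1, 0,0,0,0,0,0,-1]'
python3 - <<'E'
from h import *
go([.4442,-.0237,.0512]); tips()
E
```

```text
t: 16.0
position: [0.4422, -0.0236, 0.1017]
ee_rot: [-0.002, -0.001, 1.0, -0.0]
wrist_force: [1.5, 1.2, 0.2]
gripper_width: 1.0
at [ 0.4422 -0.0236  0.1017] t 16.0 w 1.0 turn/90 [-0.0001 -0.002   0.0008] shift now-axes [-0.0021 -0.0001  0.0505] shift aligned axes [-0.002  -0.0001  0.0505]
rep [ 0.4422 -0.0236  0.1017]
+y 216 zmin [0.126  0.1261 0.1262] x 0.4294 0.4521 y 0.0175 0.0311
-y 229 zmin [0.1251 0.1261 0.1262] x 0.4293 0.4529 y -0.0791 -0.0657
```

```bash
python3 -m inch '[0,0,0,-0.002,0,0.015,-1, 0,0,0,0,0,0.015,-1, 0,0,0,0,0,0.015,-1, 0,0,0,0,0,0.005,-1, 0,0,0,0,0,0,-1, 0,0,0,0,0,0,-0.5, 0,0,0,0,0,0,-0.3, 0,0,0,0,0,0,-0.15, 0,0,0,0,0,0,-0.1, 0,0,0,0,0,0,-0.05, 0,0,0,0,0,0,0, 0,0,0,0,0,0,0.05, 0,0,0,0,0,0,0.3, 0,0,0,0,0,0,0.3,0,0,0,0,0,0,0.3]' 15
python3 - <<'E'
from h import *
ps,d=tips()
cv2.imwrite("pics/s11.png",cv2.resize(ps[150:350,180:380],None,fx=3,fy=3))
E
```

```text
t: 17.55
position: [0.445, -0.024, 0.0533]
ee_rot: [0.0, -0.0, 1.0, 0.0]
wrist_force: [0.7, 0.0, 2.4]
gripper_width: 0.498
rep [ 0.445  -0.024   0.0533]
+y 112 zmin [0.06   0.0643 0.0644] x 0.4256 0.454 y -0.0062 0.0079
-y 448 zmin [0.0535 0.0535 0.0537] x 0.4252 0.4637 y -0.0577 -0.0417
```

View pics/s11.png

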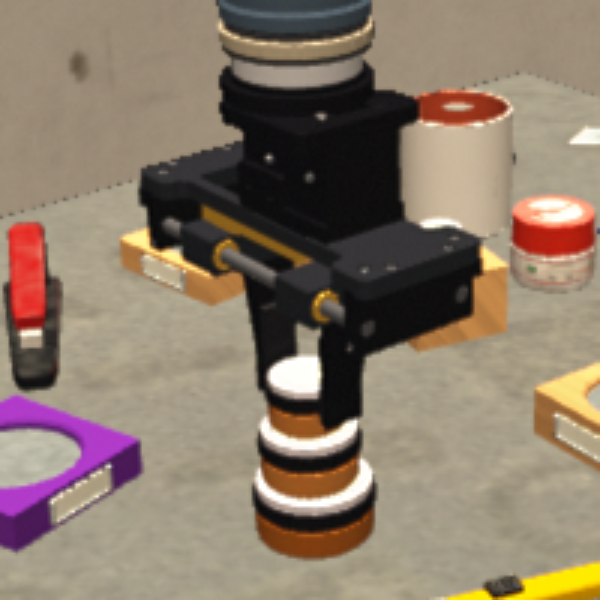

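Gripped at about 43 mm. Lift and carry to the small stand.

```bash
python3 -m inch '[0,0,0,0,0,-0.005,0.3, 0,0,0,0,0,-0.01,0.3, 0,0,0,0,0,-0.02,0.3, 0,0,0,0,0,-0.02,0.3, 0,0,0,-0.0055,-0.007,0,0.3, 0,0,0,-0.013,-0.02,0,0.3, 0,0,0,-0.013,-0.02,0,0.3, 0,0,0,-0.013,-0.02,0,0.3, 0,0,0,-0.013,-0.02,0,0.3, 0,0,0,-0.013,-0.02,0,0.3, 0,0,0,-0.013,-0.02,0,0.3, 0,0,0,-0.013,-0.02,0,0.3, 0,0,0,-0.013,-0.02,0,0.3, 0,0,0,-0.013,-0.02,0,0.3, 0,0,0,-0.013,-0.02,0,0.3, 0,0,0,-0.013,-0.02,0,0.3, 0,0,0,-0.005,-0.01,0,0.3, 0,0,0,0,0,0,0.3, 0,0,0,0,0,0,0.3]'
python3 - <<'E'
from h import *
ps,d=tips()
go([.5985,-.261,.0223])
cv2.imwrite("pics/s12.png",cv2.resize(ps[180:380,350:550],None,fx=3,fy=3))
E
```

```text
t: 19.5
position: [0.5978, -0.2603, 0.1076]
ee_rot: [-0.001, -0.0, 1.0, 0.001]
wrist_force: [0.1, 0.5, -0.6]
gripper_width: 0.501
rep [ 0.5978 -0.2603  0.1076]
+y 161 zmin [0.1307 0.1322 0.1323] x 0.5841 0.6074 y -0.2423 -0.2284
-y 299 zmin [0.121  0.1211 0.1227] x 0.5817 0.6095 y -0.2929 -0.2781
at [ 0.5979 -0.2597  0.1078] t 19.55 w 0.501 turn/90 [ 0.0009 -0.0008  0.0008] shift now-axes [-0.0007 -0.0014  0.0855] shift aligned axes [-0.0006 -0.0013  0.0855]
```

View pics/s12.png

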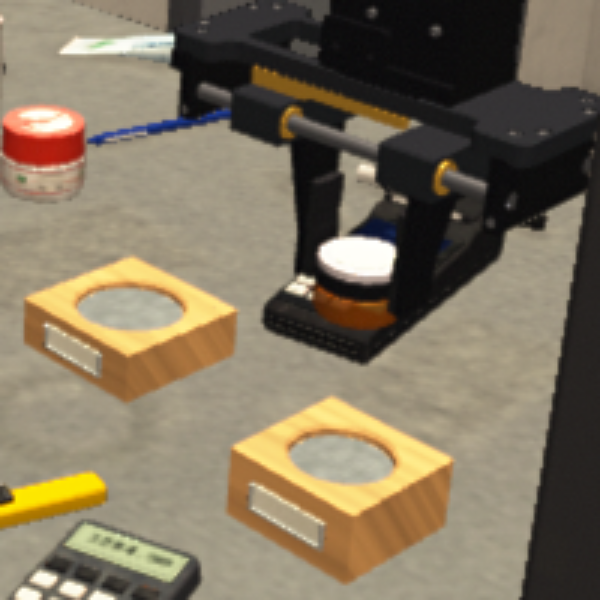

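The jar is upright and on course. I'll descend to above the well.

```bash
python3 -m inch '[0,0,0,-0.0005,-0.001,0.015,0.3, 0,0,0,0,0,0.02,0.3, 0,0,0,0,0,0.02,0.3, 0,0,0,0,0,0.01,0.3, 0,0,0,0,0,0.003,0.3, 0,0,0,0,0,0,0.3, 0,0,0,0,0,0,0.3]'
python3 - <<'E'
from h import *
ps,d=tips()
go([.5985,-.261,.0223])
cv2.imwrite("pics/s13.png",cv2.resize(ps[260:380,400:520],None,fx=5,fy=5,interpolation=cv2.INTER_CUBIC))
E
```

```text
t: 20.25
position: [0.5997, -0.2623, 0.041]
ee_rot: [0.001, -0.0, 1.0, -0.0]
wrist_force: [0.6, -0.4, -1.9]
gripper_width: 0.499
rep [ 0.5997 -0.2623  0.041 ]
+y 191 zmin [0.041  0.0411 0.0412] x 0.58 0.609 y -0.2445 -0.222
-y 329 zmin [0.041  0.0411 0.0412] x 0.5797 0.6194 y -0.2988 -0.28
at [ 0.5998 -0.2624  0.0412] t 20.3 w 0.507 turn/90 [-0.0004  0.0011  0.0002] shift now-axes [0.0013 0.0014 0.0189] shift aligned axes [0.0013 0.0014 0.0189]
```

View pics/s13.png

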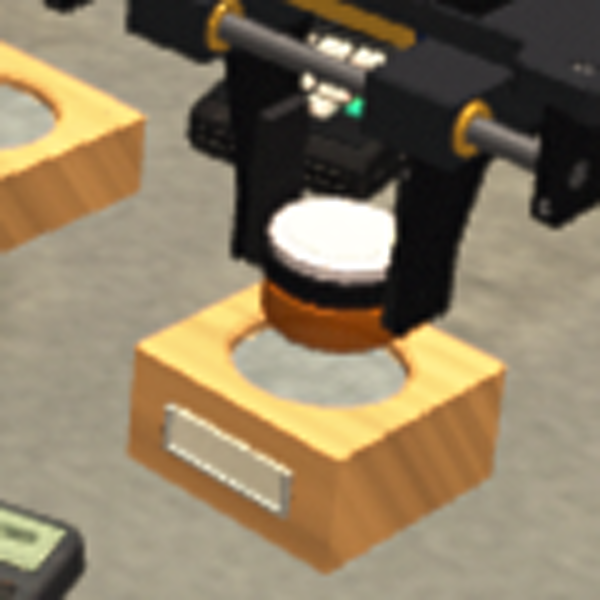

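The jar is about 2 mm to the right of the well, which matches the measured pose error. I'll correct by that and lower.

```bash
python3 -m inch '[0,0,0,0.0013,0.0014,0.004,0.3, 0,0,0,0,0,0.004,0.3, 0,0,0,0,0,0.004,0.3, 0,0,0,0,0,0.003,0.3, 0,0,0,0,0,0.002,0.3, 0,0,0,0,0,0,0.3, 0,0,0,0,0,0,0.3]'
python3 - <<'E'
from h import *
ps,d=tips()
go([.5985,-.261,.0223]);print(pose()[2]["wrist_force"])
cv2.imwrite("pics/s14.png",cv2.resize(ps[260:380,400:520],None,fx=5,fy=5,interpolation=cv2.INTER_CUBIC))
E
```

```text
t: 21.0
position: [0.5978, -0.2607, 0.0231]
ee_rot: [-0.0, -0.0, 1.0, 0.0]
wrist_force: [-0.2, -0.1, -2.2]
gripper_width: 0.5
rep [ 0.5978 -0.2607  0.0231]
+y 245 zmin [0.033  0.0334 0.0337] x 0.5778 0.6065 y -0.2428 -0.2202
-y 567 zmin [0.0231 0.0233 0.0237] x 0.5778 0.6173 y -0.3002 -0.2785
at [ 0.5979 -0.2608  0.0233] t 21.05 w 0.497 turn/90 [-0.      0.0001  0.0002] shift now-axes [-0.0006 -0.0002  0.001 ] shift aligned axes [-0.0006 -0.0002  0.001 ]
[-0.55177223 -0.06844589 -1.08428449]
```

View pics/s14.png

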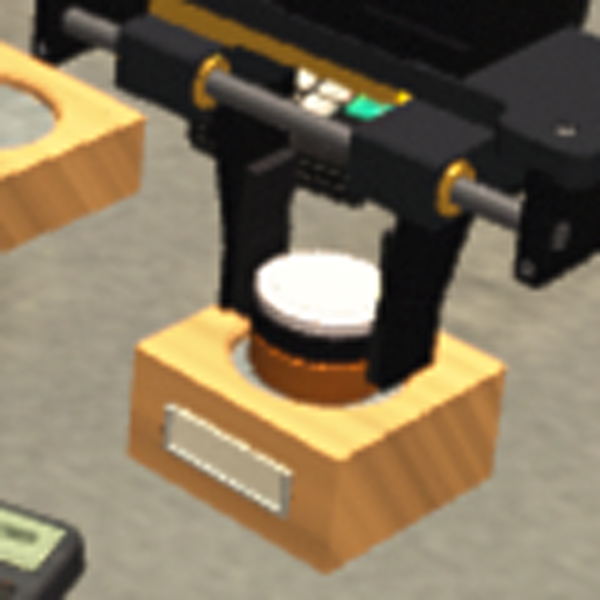

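In the well, with about 1 mm left to go.

```bash
python3 -m inch '[0,0,0,0,0,0.001,0.3, 0,0,0,0,0,0,0.3, 0,0,0,0,0,0,0.3]'; python3 -m inch '[0,0,0,0,0,0.001,0.3, 0,0,0,0,0,0,0.3, 0,0,0,0,0,0,0.3]'
```

```text
t: 21.35
position: [0.598, -0.2608, 0.0224]
ee_rot: [0.0, -0.0, 1.0, -0.0]
wrist_force: [0.4, 0.2, 0.5]
gripper_width: 0.498
t: 21.65
position: [0.598, -0.2608, 0.0223]
ee_rot: [0.0, -0.0, 1.0, 0.0]
wrist_force: [-1.0, 0.1, 5.9]
gripper_width: 0.501
```

Contact at 6 N, seated. I'll release and lift.

```bash
python3 -m inch '[0,0,0,0,0,0,-0.05, 0,0,0,0,0,0,-0.2, 0,0,0,0,0,0,-0.4, 0,0,0,0,0,0,-0.5, 0,0,0,0,0,0,-0.5, 0,0,0,0,0,-0.005,-0.6, 0,0,0,0,0,-0.01,-0.6, 0,0,0,0,0,-0.02,-0.8, 0,0,0,0,0,-0.03,-1, 0,0,0,0,0,-0.03,-1, 0,0,0,0,0,-0.03,-1, 0,0,0,0,0,0,-1]'
cat >> h.py <<'E'
def topc(P,x,y,z):
    Q=P[(abs(P[:,2]-z)<.0035)&(np.hypot(P[:,0]-x,P[:,1]-y)<.045)]
    c,rr=cv2.minEnclosingCircle(Q[:,:2].astype(np.float32)*1000); print(len(Q),np.round(c,1),round(rr,1),np.median(Q[:,2]))
E
python3 - <<'E'
from h import *
for n in ("scene","top"):
    ps,d=vision.read_camera(n); P=cloud(n,d); print(n)
    for a in ((.663,.122,.072),(.598,-.261,.065),(.4445,-.025,.066),(.446,-.0255,.034)):
        try: topc(P,*a)
        except Exception as e: print("none")
    cv2.imwrite(f"pics/a15{n}.png",ps)
go([.4442,-.025,.08])
E
```

```text
t: 22.85
position: [0.6008, -0.2624, 0.1522]
ee_rot: [0.005, -0.0, 1.0, -0.002]
wrist_force: [-0.7, 0.1, -0.1]
gripper_width: 0.991
scene
87 [662.  121.5] 17.1 0.07139103488554743
349 [ 595.  -261.5] 22.1 0.06452488690447711
449 [441.5 -24.3] 27.8 0.06573021753820735
231 [444.1 -26.4] 31.5 0.03340813100350887
top
135 [662.3 120.8] 15.5 0.07182102620022657
18 [ 594.4 -263.6] 19.9 0.06415162119393181
410 [444.1 -25.8] 26.2 0.06546304306086326
110 [446.2 -24.9] 31.9 0.033390657512958666
at [ 0.5982 -0.2609  0.1476] t 22.95 w 0.998 turn/90 [-0.0003  0.0014  0.0002] shift now-axes [0.1541 0.2359 0.0671] shift aligned axes [0.154  0.2359 0.0676]
```

View pics/a15scene.png

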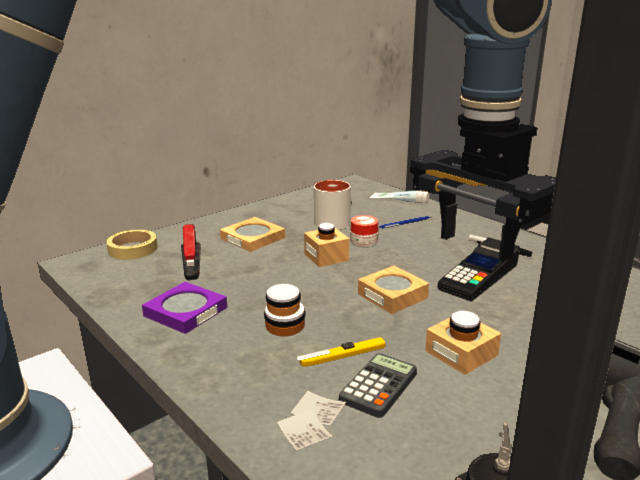

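Both jars are seated. The tops read 0.0714 and 0.0645 against 0.072 and 0.065 expected. Next the medium jar, at (0.444, -0.0255).

```bash
python3 -m inch '[0,0,0,0.007,0.0075,0,-1, 0,0,0,0.013,0.02,0,-1, 0,0,0,0.013,0.02,0,-1, 0,0,0,0.013,0.02,0,-1, 0,0,0,0.013,0.02,0,-1, 0,0,0,0.013,0.02,0,-1, 0,0,0,0.013,0.02,0,-1, 0,0,0,0.013,0.02,0,-1, 0,0,0,0.013,0.02,0.01,-1, 0,0,0,0.013,0.02,0.01,-1, 0,0,0,0.013,0.02,0.01,-1, 0,0,0,0.013,0.02,0.01,-1, 0,0,0,0.004,0.008,0.01,-1, 0,0,0,0,0,0.01,-1, 0,0,0,0,0,0,-1, 0,0,0,0,0,0,-1]'
python3 - <<'E'
from h import *
go([.444,-.0255,.02]); tips()
E
```

```text
t: 24.55
position: [0.4442, -0.0263, 0.086]
ee_rot: [-0.0, 0.001, 1.0, -0.0]
wrist_force: [0.2, -0.5, 0.2]
gripper_width: 0.998
at [ 0.4442 -0.0263  0.086 ] t 24.55 w 0.998 turn/90 [-0.0004 -0.0001 -0.0008] shift now-axes [0.0002 0.0008 0.066 ] shift aligned axes [0.0002 0.0008 0.066 ]
rep [ 0.4442 -0.0263  0.086 ]
+y 212 zmin [0.11   0.1101 0.1102] x 0.4311 0.4537 y 0.0143 0.0272
-y 221 zmin [0.1085 0.1098 0.1102] x 0.4312 0.4556 y -0.0814 -0.0677
```

```bash
python3 -m inch '[0,0,0,0,0.001,0.015,-1, 0,0,0,0,0,0.02,-1, 0,0,0,0,0,0.015,-1, 0,0,0,0,0,0.01,-1, 0,0,0,0,0,0.005,-1, 0,0,0,0,0,0,-1, 0,0,0,0,0,0,-0.7, 0,0,0,0,0,0,-0.5, 0,0,0,0,0,0,-0.4, 0,0,0,0,0,0,-0.35, 0,0,0,0,0,0,-0.3, 0,0,0,0,0,0,-0.25, 0,0,0,0,0,0,-0.2, 0,0,0,0,0,0,0,0,0,0,0,0,0,0,0,0,0,0,0,0,0]' 18
python3 - <<'E'
from h import *
ps,d=tips()
cv2.imwrite("pics/s16.png",cv2.resize(ps[150:350,180:380],None,fx=3,fy=3))
E
```

```text
t: 26.2
position: [0.4437, -0.0242, 0.0213]
ee_rot: [-0.0, -0.0, 1.0, 0.0]
wrist_force: [-0.7, 0.2, 1.9]
gripper_width: 0.624
rep [ 0.4437 -0.0242  0.0213]
+y 92 zmin [0.046  0.0467 0.0476] x 0.4297 0.452 y -0.0007 0.0124
-y 453 zmin [0.0214 0.0215 0.0216] x 0.424 0.4636 y -0.0633 -0.0474
```

View pics/s16.png

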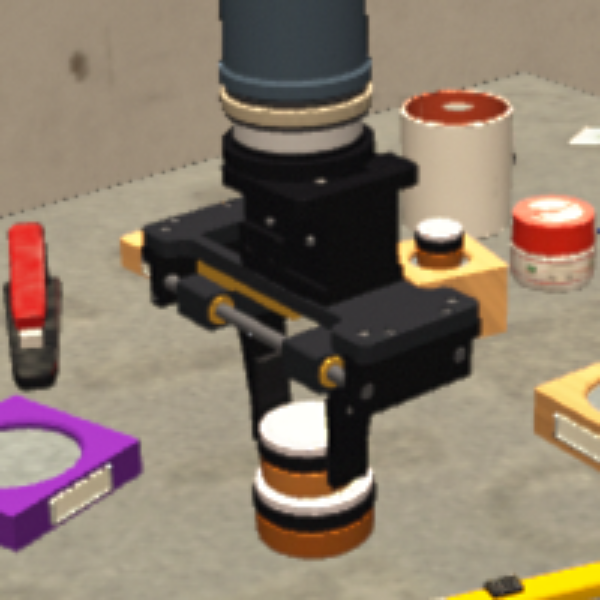

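Gripped at 54 mm. Lift and carry to the medium stand.

```bash
python3 -m inch '[0,0,0,0,0,-0.005,0, 0,0,0,0,0,-0.01,0, 0,0,0,0,0,-0.02,0, 0,0,0,0,0,-0.02,0, 0,0,0,0,0,-0.01,0, 0,0,0,-0.01,-0.0025,0,0, 0,0,0,-0.02,-0.005,0,0, 0,0,0,-0.02,-0.005,0,0, 0,0,0,-0.02,-0.005,0,0, 0,0,0,-0.02,-0.005,0,0, 0,0,0,-0.02,-0.005,0,0, 0,0,0,-0.02,-0.005,0,0, 0,0,0,-0.02,-0.005,0,0, 0,0,0,-0.02,-0.005,0,0, 0,0,0,-0.02,-0.005,0,0, 0,0,0,-0.013,-0.002,0,0, 0,0,0,0,0,0,0, 0,0,0,0,0,0,0]'
python3 - <<'E'
from h import *
ps,d=tips()
go([.6467,-.0738,.0133])
cv2.imwrite("pics/s17.png",cv2.resize(ps[160:360,300:500],None,fx=3,fy=3))
E
```

```text
t: 28.05
position: [0.6459, -0.0737, 0.0849]
ee_rot: [-0.001, -0.0, 1.0, 0.0]
wrist_force: [0.0, -0.0, -0.4]
gripper_width: 0.63
rep [ 0.6459 -0.0737  0.0849]
+y 99 zmin [0.1092 0.1097 0.1106] x 0.6322 0.6546 y -0.05 -0.0363
-y 224 zmin [0.0976 0.0981 0.0992] x 0.6285 0.6573 y -0.1123 -0.0972
at [ 0.6456 -0.0736  0.0852] t 28.1 w 0.625 turn/90 [ 0.0002 -0.0014  0.0002] shift now-axes [-0.0012 -0.0003  0.0719] shift aligned axes [-0.0011 -0.0002  0.0719]
```

View pics/s17.png

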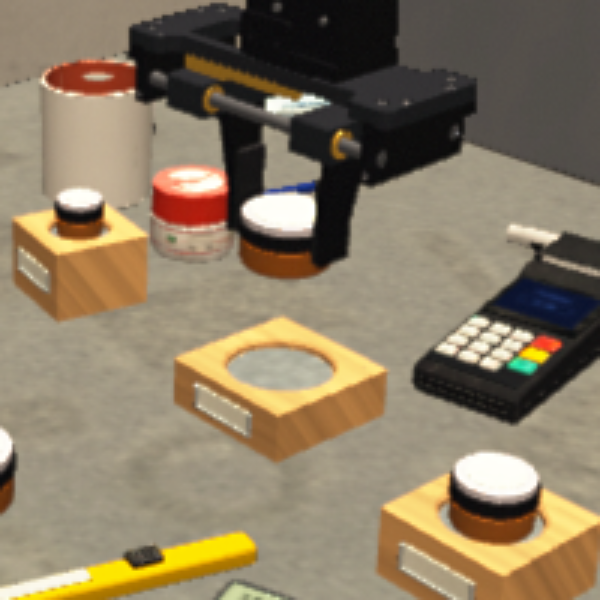

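```bash
python3 -m inch '[0,0,0,0,0,0.015,0, 0,0,0,0,0,0.02,0, 0,0,0,0,0,0.01,0, 0,0,0,0,0,0.008,0, 0,0,0,0,0,0,0, 0,0,0,0,0,0,0]'
python3 - <<'E'
from h import *
ps,d=tips()
go([.6467,-.0738,.0133])
cv2.imwrite("pics/s18.png",cv2.resize(ps[220:340,330:450],None,fx=5,fy=5,interpolation=cv2.INTER_CUBIC))
E
```

```text
t: 28.7
position: [0.6469, -0.0737, 0.0334]
ee_rot: [0.0, -0.0, 1.0, -0.0]
wrist_force: [0.7, -0.0, -1.3]
gripper_width: 0.626
rep [ 0.6469 -0.0737  0.0334]
+y 100 zmin [0.034  0.056  0.0577] x 0.6333 0.656 y -0.0504 -0.0358
-y 206 zmin [0.0334 0.0335 0.0335] x 0.6306 0.6623 y -0.1183 -0.097
at [ 0.6473 -0.0738  0.0338] t 28.75 w 0.624 turn/90 [-0.      0.0008  0.0002] shift now-axes [ 0.0006 -0.      0.0205] shift aligned axes [ 0.0006 -0.      0.0205]
```

View pics/s18.png

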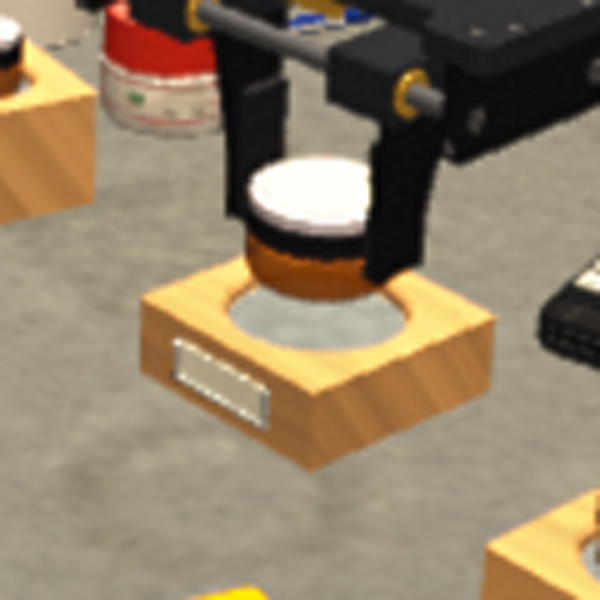

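The jar's axis (column ~319) lines up with the well's centre (~319). Lowering.

```bash
python3 -m inch '[0,0,0,0.0004,0,0.005,0, 0,0,0,0,0,0.005,0, 0,0,0,0,0,0.004,0, 0,0,0,0,0,0.003,0, 0,0,0,0,0,0.002,0, 0,0,0,0,0,0,0, 0,0,0,0,0,0,0]';python3 -m inch '[0,0,0,0,0,0.001,0, 0,0,0,0,0,0,0, 0,0,0,0,0,0,0]'
```

```text
t: 29.45
position: [0.6464, -0.0737, 0.0142]
ee_rot: [0.0, -0.0, 1.0, 0.0]
wrist_force: [0.8, 0.1, -1.0]
gripper_width: 0.626
t: 29.75
position: [0.6465, -0.0737, 0.0134]
ee_rot: [0.0, -0.0, 1.0, 0.0]
wrist_force: [0.1, 0.0, -0.2]
gripper_width: 0.629
```

```bash
python3 -m inch '[0,0,0,0,0,0.001,0, 0,0,0,0,0,0,0, 0,0,0,0,0,0,0]';python3 - <<'E'
from h import *
ps,d=tips()
cv2.imwrite("pics/s19.png",cv2.resize(ps[220:340,330:450],None,fx=5,fy=5,interpolation=cv2.INTER_CUBIC))
E
```

```text
t: 30.05
position: [0.6465, -0.0737, 0.0133]
ee_rot: [0.0, -0.0, 1.0, 0.0]
wrist_force: [-1.9, 0.0, 4.7]
gripper_width: 0.63
rep [ 0.6465 -0.0737  0.0133]
+y 144 zmin [0.025  0.0253 0.0254] x 0.6267 0.6562 y -0.0502 -0.0271
-y 438 zmin [0.0134 0.0135 0.0137] x 0.6267 0.6663 y -0.1198 -0.0971
```

View pics/s19.png

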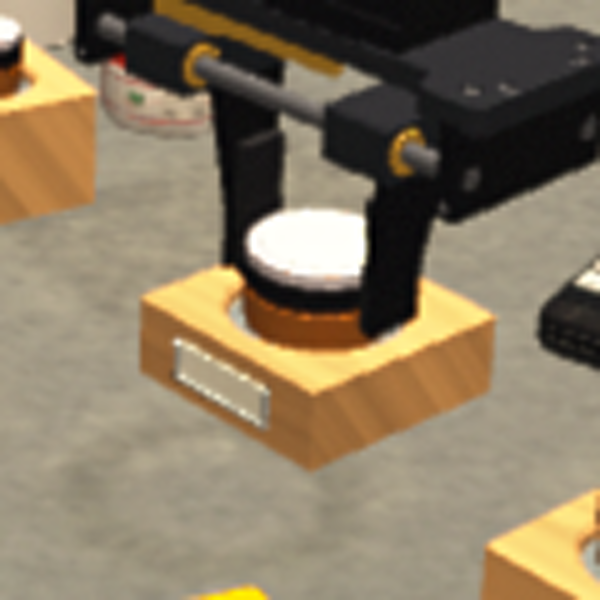

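The medium jar is seated in its well with 5 N contact. Release and lift.

```bash
python3 -m inch '[0,0,0,0,0,0,-0.3, 0,0,0,0,0,0,-0.45, 0,0,0,0,0,0,-0.6, 0,0,0,0,0,0,-0.7, 0,0,0,0,0,0,-0.7, 0,0,0,0,0,-0.005,-0.8, 0,0,0,0,0,-0.01,-0.8, 0,0,0,0,0,-0.02,-0.8, 0,0,0,0,0,-0.03,-1, 0,0,0,0,0,-0.03,-1, 0,0,0,0,0,0,-1]'
python3 - <<'E'
from h import *
for n in ("scene","top"):
    ps,d=vision.read_camera(n); P=cloud(n,d); print(n)
    for a in ((.663,.122,.072),(.598,-.261,.065),(.647,-.074,.058),(.446,-.0255,.034)):
        try: topc(P,*a)
        except Exception as e: print("none")
    cv2.imwrite(f"pics/a20{n}.png",ps)
go([.446,-.0255,.06])
E
```

```text
t: 31.2
position: [0.6499, -0.0744, 0.113]
ee_rot: [0.005, -0.0, 1.0, -0.0]
wrist_force: [0.2, 0.4, -0.2]
gripper_width: 0.989
scene
87 [661.9 120.2] 17.1 0.07148269302229349
348 [ 596.3 -260.8] 21.9 0.0645407646012876
347 [645.8 -75.1] 27.5 0.05771956131020656
652 [444.2 -25.7] 32.6 0.033730295022121354
top
132 [662.8 120.3] 14.8 0.0713959040437614
247 [ 596.4 -261.2] 20.7 0.06455100440507966
19 [645.7 -58.5] 19.3 0.056618570201324436
414 [447.2 -24.4] 31.8 0.033670073876935436
at [ 0.6469 -0.0737  0.1087] t 31.3 w 0.996 turn/90 [0.0001 0.0015 0.0002] shift now-axes [0.201  0.0483 0.0482] shift aligned axes [0.2009 0.0482 0.0487]
```

View pics/a20scene.png

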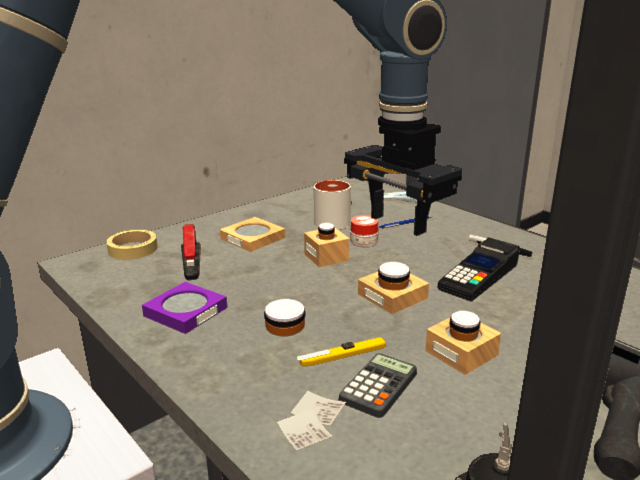

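Three jars are seated. Now the large jar at about (0.4465, -0.025).

```bash
python3 -m inch '[0,0,0,0.01,0.0025,0,-1, 0,0,0,0.02,0.005,0,-1, 0,0,0,0.02,0.005,0,-1, 0,0,0,0.02,0.005,0,-1, 0,0,0,0.02,0.005,0,-1, 0,0,0,0.02,0.005,0,-1, 0,0,0,0.02,0.005,0,-1, 0,0,0,0.02,0.005,0.01,-1, 0,0,0,0.02,0.005,0.01,-1, 0,0,0,0.02,0.005,0.01,-1, 0,0,0,0.01,0.002,0.01,-1, 0,0,0,0,0,0.01,-1, 0,0,0,0,0,0,-1, 0,0,0,0,0,0,-1]'
python3 - <<'E'
from h import *
go([.4465,-.025,-.014]); ps,d=tips()
cv2.imwrite("pics/s21.png",cv2.resize(ps[220:370,210:360],None,fx=4,fy=4))
E
```

```text
t: 32.7
position: [0.4467, -0.0244, 0.057]
ee_rot: [-0.0, -0.0, 1.0, -0.0]
wrist_force: [0.1, 0.6, 0.1]
gripper_width: 1.0
at [ 0.4467 -0.0244  0.057 ] t 32.7 w 1.0 turn/90 [-0.0001 -0.0002  0.0001] shift now-axes [ 0.0002 -0.0006  0.071 ] shift aligned axes [ 0.0002 -0.0006  0.071 ]
rep [ 0.4467 -0.0244  0.057 ]
+y 197 zmin [0.0803 0.0805 0.081 ] x 0.4331 0.4566 y 0.016 0.0295
-y 207 zmin [0.0814 0.0814 0.082 ] x 0.4333 0.4575 y -0.0797 -0.0659
```

View pics/s21.png

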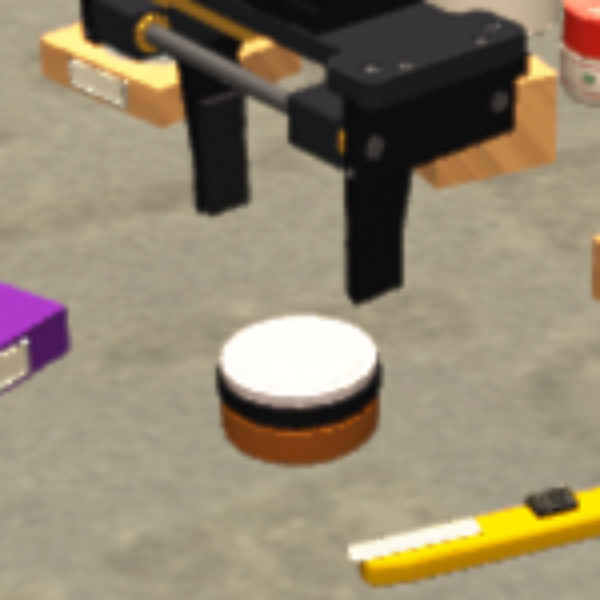

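The open fingers straddle the jar, so I'll descend and close.

```bash
python3 -m inch '[0,0,0,0,0,0.015,-1, 0,0,0,0,0,0.02,-1, 0,0,0,0,0,0.015,-1, 0,0,0,0,0,0.01,-1, 0,0,0,0,0,0.007,-1, 0,0,0,0,0,0.003,-1, 0,0,0,0,0,0,-1, 0,0,0,0,0,0,-0.8, 0,0,0,0,0,0,-0.65, 0,0,0,0,0,0,-0.6, 0,0,0,0,0,0,-0.55, 0,0,0,0,0,0,-0.5, 0,0,0,0,0,0,-0.45, 0,0,0,0,0,0,-0.3, 0,0,0,0,0,0,-0.3,0,0,0,0,0,0,-0.3]' 22
python3 - <<'E'
from h import *
ps,d=tips()
cv2.imwrite("pics/s22.png",cv2.resize(ps[220:370,210:360],None,fx=4,fy=4))
E
```

```text
t: 34.35
position: [0.4464, -0.0242, -0.0127]
ee_rot: [0.0, -0.0, 1.0, 0.0]
wrist_force: [-0.5, 0.6, 2.3]
gripper_width: 0.758
rep [ 0.4464 -0.0242 -0.0127]
+y 142 zmin [-0.0028 -0.0026 -0.0023] x 0.4266 0.4544 y 0.0051 0.0408
-y 579 zmin [-0.0026 -0.0026 -0.0025] x 0.4264 0.4663 y -0.089 -0.0531
```

View pics/s22.png

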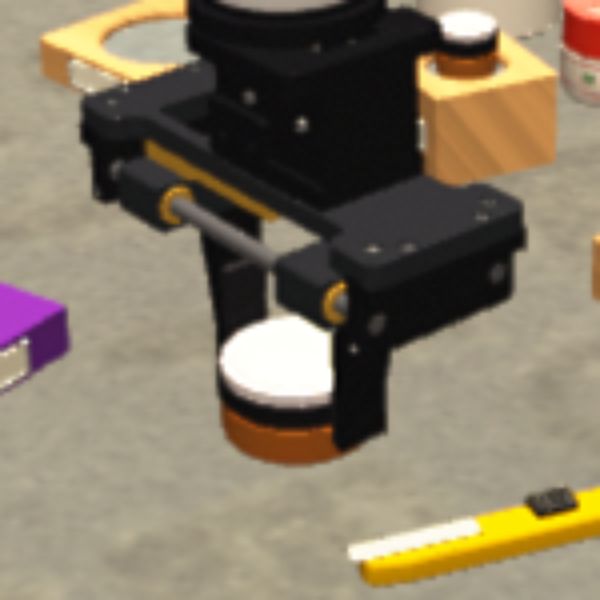

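Gripped at 66 mm. Lift and carry to the large wooden stand (not the purple one).

```bash
python3 -m inch '[0,0,0,0,0,-0.005,-0.3, 0,0,0,0,0,-0.015,-0.3, 0,0,0,0,0,-0.03,-0.3, 0,0,0,0,0,-0.03,-0.3, 0,0,0,-0.005,0.011,0,-0.3, 0,0,0,-0.01,0.02,0,-0.3, 0,0,0,-0.01,0.02,0,-0.3, 0,0,0,-0.01,0.02,0,-0.3, 0,0,0,-0.01,0.02,0,-0.3, 0,0,0,-0.01,0.02,0,-0.3, 0,0,0,-0.01,0.02,0,-0.3, 0,0,0,-0.01,0.02,0,-0.3, 0,0,0,-0.01,0.02,0,-0.3]'
python3 -m inch '[0,0,0,-0.01,0.02,0,-0.3, 0,0,0,-0.01,0.02,0,-0.3, 0,0,0,-0.01,0.02,0,-0.3, 0,0,0,-0.01,0.02,0,-0.3, 0,0,0,-0.01,0.02,0,-0.3, 0,0,0,-0.01,0.02,0,-0.3, 0,0,0,-0.01,0.02,0,-0.3, 0,0,0,-0.005,0.01,0,-0.3, 0,0,0,0,0,0,-0.3, 0,0,0,0,0,0,-0.3]'
python3 - <<'E'
from h import *
ps,d=tips()
go([.6066,.297,.0053])
cv2.imwrite("pics/s23.png",cv2.resize(ps[110:310,150:350],None,fx=3,fy=3))
E
```

```text
t: 35.7
position: [0.5306, 0.1482, 0.0658]
ee_rot: [-0.001, -0.001, 1.0, -0.0]
wrist_force: [-0.1, -0.3, -1.9]
gripper_width: 0.751
t: 36.7
position: [0.6053, 0.2957, 0.0663]
ee_rot: [-0.001, -0.0, 1.0, -0.001]
wrist_force: [-0.7, -0.1, -1.5]
gripper_width: 0.752
rep [0.6053 0.2957 0.0663]
+y 31 zmin [0.1031 0.1065 0.1084] x 0.5929 0.6135 y 0.3255 0.34
-y 182 zmin [0.0806 0.081  0.0814] x 0.587 0.6168 y 0.2502 0.267
at [0.6056 0.2952 0.0666] t 36.75 w 0.751 turn/90 [-0.001  -0.0009 -0.0005] shift now-axes [-0.0011  0.0019  0.0613] shift aligned axes [-0.001   0.0018  0.0613]
```

View pics/s23.png

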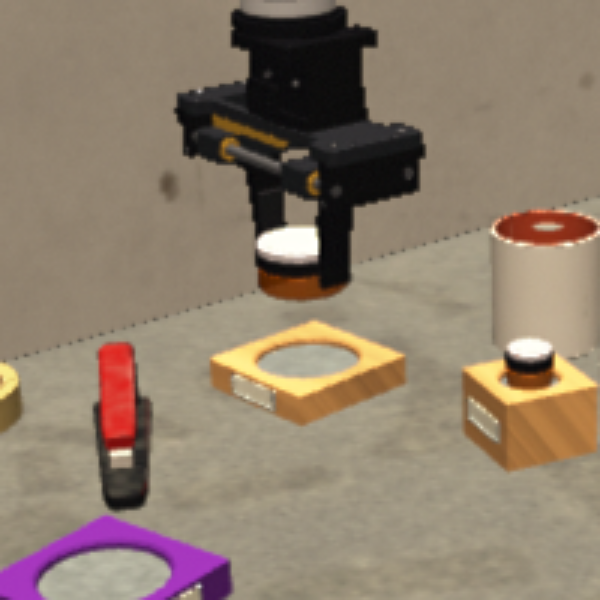

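```bash
python3 -m inch '[0,0,0,-0.001,0.001,0.015,-0.3, 0,0,0,0,0,0.015,-0.3, 0,0,0,0,0,0.01,-0.3, 0,0,0,0,0,0,-0.3, 0,0,0,0,0,0,-0.3]'
python3 - <<'E'
from h import *
ps,d=tips()
go([.6066,.297,.0053])
cv2.imwrite("pics/s24.png",cv2.resize(ps[160:280,190:310],None,fx=5,fy=5,interpolation=cv2.INTER_CUBIC))
E
```

```text
t: 37.25
position: [0.607, 0.2975, 0.0266]
ee_rot: [-0.0, -0.0, 1.0, -0.0]
wrist_force: [-0.2, 0.4, -1.8]
gripper_width: 0.753
rep [0.607  0.2975 0.0266]
+y 37 zmin [0.0663 0.067  0.0693] x 0.594 0.616 y 0.3268 0.3413
-y 176 zmin [0.0396 0.0417 0.0418] x 0.5885 0.6218 y 0.2518 0.2687
at [0.6074 0.2978 0.0273] t 37.3 w 0.754 turn/90 [0.0001 0.0002 0.0001] shift now-axes [ 0.0008 -0.0008  0.022 ] shift aligned axes [ 0.0008 -0.0008  0.022 ]
```

View pics/s24.png

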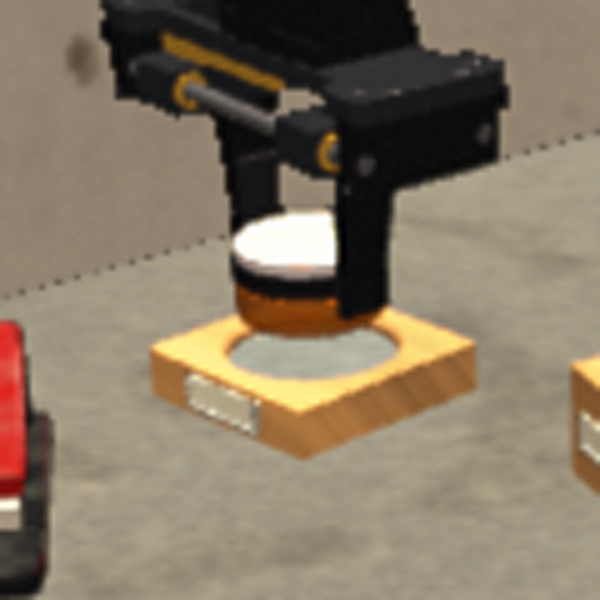

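The jar's axis is at about column 307 against a well centre of about 312, within 2 mm. I'll lower with a small correction.

```bash
python3 -m inch '[0,0,0,0,-0.0008,0.005,-0.3, 0,0,0,0,0,0.005,-0.3, 0,0,0,0,0,0.004,-0.3, 0,0,0,0,0,0.003,-0.3, 0,0,0,0,0,0.002,-0.3, 0,0,0,0,0,0,-0.3, 0,0,0,0,0,0,-0.3]'
python3 - <<'E'
from h import *
ps,d=tips()
go([.6066,.297,.0053]);print(pose()[2]["wrist_force"])
cv2.imwrite("pics/s25.png",cv2.resize(ps[160:280,190:310],None,fx=5,fy=5,interpolation=cv2.INTER_CUBIC))
E
```

```text
t: 38.0
position: [0.6072, 0.2971, 0.0083]
ee_rot: [0.0, -0.0, 1.0, 0.0]
wrist_force: [0.5, -0.3, -1.0]
gripper_width: 0.751
rep [0.6072 0.2971 0.0083]
+y 48 zmin [0.0171 0.0198 0.0203] x 0.5887 0.6151 y 0.3266 0.3475
-y 328 zmin [0.0083 0.0085 0.0088] x 0.5874 0.6271 y 0.2434 0.2683
at [0.6073 0.2971 0.0084] t 38.05 w 0.753 turn/90 [0.0002 0.0002 0.0003] shift now-axes [ 0.0007 -0.0001  0.0031] shift aligned axes [ 0.0007 -0.0001  0.0031]
[-0.53319205 -0.20278735 -1.62131256]
```

View pics/s25.png

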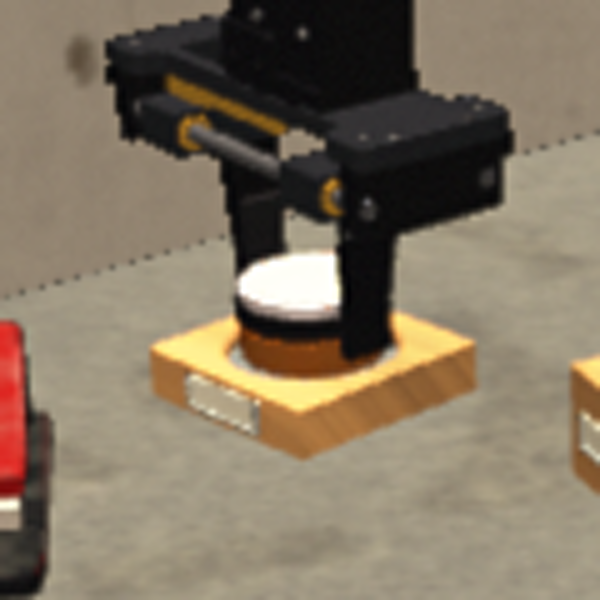

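It's entering the well centred, with 3 mm left.

```bash
python3 -m inch '[0,0,0,0,0,0.001,-0.3, 0,0,0,0,0,0.001,-0.3, 0,0,0,0,0,0,-0.3, 0,0,0,0,0,0,-0.3]';python3 -m inch '[0,0,0,0,0,0.001,-0.3, 0,0,0,0,0,0,-0.3, 0,0,0,0,0,0,-0.3]';python3 -m inch '[0,0,0,0,0,0.001,-0.3, 0,0,0,0,0,0,-0.3, 0,0,0,0,0,0,-0.3]'
```

```text
t: 38.45
position: [0.6071, 0.297, 0.0062]
ee_rot: [-0.0, -0.0, 1.0, 0.0]
wrist_force: [1.1, 0.3, -1.7]
gripper_width: 0.75
t: 38.75
position: [0.6073, 0.2971, 0.0054]
ee_rot: [0.0, -0.0, 1.0, 0.0]
wrist_force: [-0.6, -0.0, -1.0]
gripper_width: 0.755
t: 39.05
position: [0.6073, 0.2971, 0.0054]
ee_rot: [0.0, -0.0, 1.0, 0.0]
wrist_force: [-2.1, -1.1, 4.9]
gripper_width: 0.753
```

Contact at 5 N and the expected height. I'll release and lift clear.

```bash
python3 -m inch '[0,0,0,0,0,0,-0.55, 0,0,0,0,0,0,-0.7, 0,0,0,0,0,0,-0.9, 0,0,0,0,0,0,-1, 0,0,0,0,0,0,-1, 0,0,0,0,0,-0.005,-1, 0,0,0,0,0,-0.01,-1, 0,0,0,0,0,-0.02,-1, 0,0,0,0,0,-0.03,-1, 0,0,0,0,0,-0.03,-1, 0,0,0,0,0,-0.03,-1, 0,0,0,0,0,0,-1, 0,0,0,0,0,0,-1]'
python3 - <<'E'
from h import *
for n in ("scene","top"):
    ps,d=vision.read_camera(n); P=cloud(n,d); print(n)
    for a in ((.663,.122,.072),(.598,-.261,.065),(.647,-.074,.058),(.6066,.297,.052)):
        try: topc(P,*a)
        except Exception as e: print("none")
    cv2.imwrite(f"pics/a26{n}.png",ps)
go([.5,.1,.2])
E
```

```text
t: 40.35
position: [0.6076, 0.2972, 0.1307]
ee_rot: [0.001, -0.0, 1.0, 0.001]
wrist_force: [-1.0, 0.3, -0.5]
gripper_width: 1.001
scene
86 [662.4 120.9] 16.8 0.07154108459580133
349 [ 595.9 -261.8] 21.9 0.0645820517450702
350 [646.7 -76.2] 29.2 0.05766692590138542
282 [606.2 295.7] 33.4 0.05172913332087592
top
132 [662.  121.4] 16.0 0.07153393941291508
252 [ 595.8 -260.9] 21.1 0.06492039257649607
385 [646.1 -74.6] 26.3 0.057517018539364306
101 [588.6 297. ] 23.1 0.05166943017901082
at [0.6064 0.2967 0.1284] t 40.45 w 0.997 turn/90 [-0.0004 -0.0011  0.0003] shift now-axes [ 0.1066 -0.1967 -0.0713] shift aligned axes [ 0.1064 -0.1967 -0.0716]
```

View pics/a26scene.png

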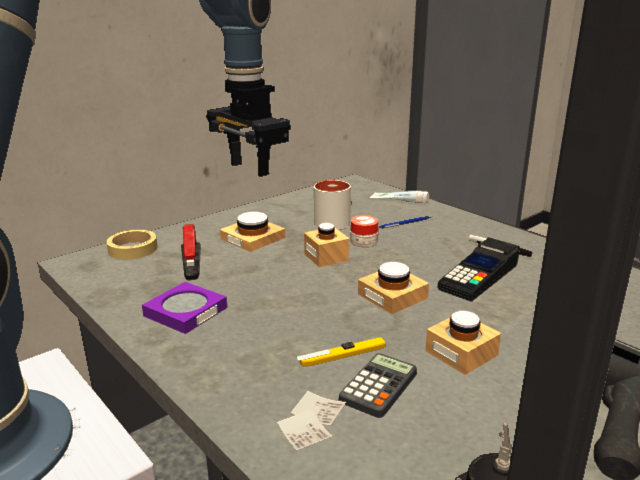

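View pics/a26top.png

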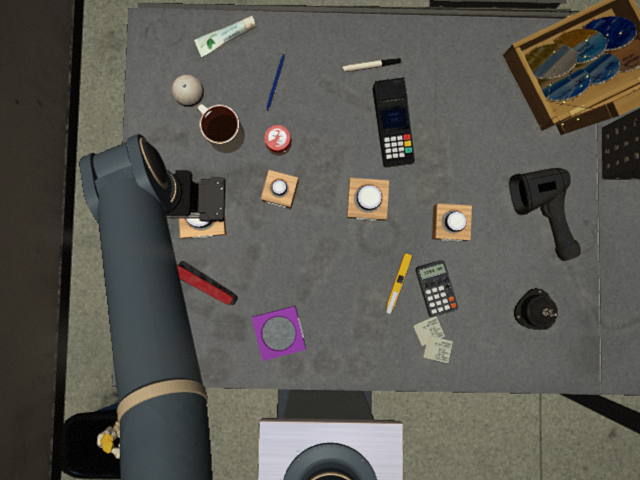

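All four tops are at seated height (0.0715, 0.0646, 0.0577, 0.0517). The stands and the red pot haven't moved, and the arm is clear. Handing in.

```bash
python3 -c "
from cell import r
print(r.close_job())"
```

```text
the job is handed in; nothing more can be done
None
```

All four jars are in the wells of their own stands, placed from the smallest to the largest. The job was handed in at about 40 s; it reports no verdict.

**Last checks:**
- **Seating:** the lid tops read 71.5, 64.6, 57.7 and 51.7 mm, against 72, 65, 58 and 52 mm expected, so each jar sits flat on its well floor.
- **Centring:** the jars' measured centres lie within about 2–3 mm of the wells. For the large jar this comes from the scene camera only, because the arm hid part of it from the top camera.
- **Surroundings:** in both cameras the stands, the red-lidded pot and the purple look-alike look unmoved. The gripper is open and well clear of everything.

**What failed or disagreed:**
- **First grasp missed:** the fingers closed on nothing above the smallest jar, and it was left standing undisturbed.
- **Reported height is off:** the scene camera's depth shows the fingertips about 23 mm higher than the reported TCP. I corrected for that on every later grasp, and contact on the well floors came at the heights this predicts.

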